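# Index the last leg block of a stool and hold it for screwing

### The job

The round stool seat lies upside down on the indexing plate and the last of its three leg blocks is to be screwed on: swing the indexing arm to its 120-degree mark, then set the loose block flat on the seat with its long side along the arm, on the side to which the brass pointer reaches, and its socket on the scribed circle. Press it against the arm with a steady push of about 10 newtons, without shoving the arm off its mark, and finish while still pressing, as a third hand for the colleague who will drive the screws. Leave the glue bottle, the cup and the screwdriver where they are.

Things in the scene. Friction and masses are not known exactly. Their poses are not given: they have to be found in the camera images.
- index_arm (a joint): angle of the indexing arm from the zero mark (at the first fitted block), rad, growing CLOCKWISE seen from above; 120 degrees = 2.094; travel 0 to 2.9. A brass pointer under its outer end reads it on the scale. The clamped pivot is stiff: the arm stays where it is left and moves only under more than about 2 N m (12 N at the knob, 22 N at the scribed circle)
- jig: round plywood plate, 336 mm across, 15 mm thick, screwed to the bench; origin at its centre on the bench, x to the zero mark, z up. Scale round its rim: marks every 15 degrees, long red ones at 0, 120 and 240. Carries the seat, with two leg blocks already fitted at 0 and 240 degrees (counted like the arm's angle)
- seat_centre (a point): pivot axis at the seat's upper face, 39 mm above the bench; x to the zero mark, z up. The seat is a fixed pale wooden disc, 260 mm across, 24 mm thick; the circle scribed on it for the legs' centres has a radius of 90 mm. The pivot's hub is 15 mm in radius and ends 17 mm above the seat
- index_knob (a point): middle of the round wooden knob on the arm's outer end: 22 mm in diameter, 27 mm tall, 165 mm from the pivot axis. The bar's top lies 13.5 mm below this point, the knob's top 13.5 mm above it. Turns with the arm; axes as index_face
- index_face (a point): point of the arm's working face at the scribed circle, 9 mm above the seat; x outward along the arm, y square off the face to the side where the block goes (anticlockwise of the bar seen from above). The arm is a dark bar 18 mm wide, 14 mm high, 2 mm above the seat; this face lies 20 mm clockwise of the radius it indexes, so a block against it is centred on that radius
- block_centre (a point): centre of the loose leg block, half-way up: wood, 60 mm along x, 40 mm along y, 30 mm high, with a 20 mm round blind leg socket in the middle of its top and a screw hole near each end; about 60 g. Starts upright on the bench left of the plate
- leg_block: the same loose leg block; origin at the centre of its underside, axes as block_centre
- glue_bottle_mid (a point): glue bottle, 52 mm in diameter, 159 mm tall, standing on the bench; the point is on its axis 50 mm up; leave alone
- cup_mid (a point): turned wooden cup, 66 mm in diameter, 55 mm tall, standing on the bench; the point is its middle; leave alone
- screwdriver_mid (a point): screwdriver lying on the bench, 188 mm long along its y, 25 mm wide; the point is its middle; leave alone
Mind the look-alikes: they are no part of the job. There is more than one size of the leg_block; the job needs the larger.

How it is judged:
By the outcome, as a careful person would: the job done as asked, in the order asked, and still so for the second after the job is handed in, while the arm keeps its last pose, push and grip.
It also fails if it takes over 54 s, if anything falls off the work surface, if the arm or the gripper's body presses on something with over 40 N, if the wrist force passes 120 N, or if a joint passes its speed limit or range.

### The arm

A 6-joint arm with a two-finger parallel gripper is mounted at the origin on a cart in front of the work surface, level with it; the furniture and walls round the work are solid. World frame = base frame: x ahead of the robot, y to its left, z up, the work surface at z = 0. Lengths are in m, angles in rad, forces in N, time in s.
With the tool pointing down it reaches from about 0.375 to 0.975 m from the base axis. Payload 3.8 kg.
Tool frame: the origin (TCP) lies midway between the tips of the shut fingers; the grasp point (between the pads) lies 19 mm behind it; z points along the fingers, y is the direction in which the jaws open and shut (so a half turn about z gives the same grasp; the last joint's range is limited). The gripper opens to 85 mm and grips with 20 to 120 N. Pads are 22 mm wide; open, the fingers measure 114 mm over their backs; the gripper's body (76 mm by 85 mm) begins 54 mm behind the grasp point. The pads swing forward as they close: fully open they stand 13 mm farther back than shut.
Start: joints at [-1.381, 0.264, 1.604, -0, 1.274, -0.037], TCP at [0.152, -0.658, 0.231] pointing down, gripper open.
Joint ranges: [-2.63, 2.63], [-0.94, 2.18], [0.31, 2.57], [-1.31, 4.45], [0, 2.66], [-2.55, 2.55]. Speed limits (rad/s): [2.57, 2.57, 3.14, 3.14, 3.14, 3.14].

### API

Orientations are given as a rotation vector (axis times angle).
In Python, from workcell import bot gives the robot as it stands. The module is installed in compiled form; this text tells all that it offers.
- The arm moves only by the tool move_arm, never from a script. Its argument "steps" is a list of rows, each a list of 5 numbers: the shift along the tool's x, y, z in mm, then the turn about the tool's z in degrees, then the opening in per cent of the stroke, from 0 (shut) to 100 (fully open). In form: [[tx, ty, tz, turn, claw], ...]. A call has 1 to 20 rows; each row is the pose to reach, as a shift and turn from the pose commanded when the call began, along the tool's axes at that moment; what a row does not reach only later rows make up. A row lasts 1/10 s, in which the tool goes at most 50 mm and 8.59 degrees, less where a joint would pass 70% of its speed; a pose out of reach is approached as far as the arm can. A call with a gripper value outside its range is refused whole. The fingers move at their own pace and stop on an object; "newtons" is the grip in N (left out, the last holds). Time passes only in rows, so rows that repeat a pose let the fingers close. It gives the time, the measured TCP pose, the force and the opening at its end, in the units of the state.
- bot.read_state(): the state, without advancing time (a new reading comes with each control period).
- bot.read_camera(name): name is "side" or "top" or "wrist"; returns a dict with "pixels" (384x512x3 uint8, red, green, blue), "depth" (384x512 float32, m along the optical axis (not along the pixel's ray), 0 where there is no reading), "fovy" (degrees; the focal length in pixels is half the picture's height over the tangent of half this angle, whatever the lens; pixels are square), "cx", "cy" (the principal point, pixels), "xyz" and "attitude" of the camera in the world. Camera axes: x right, y up, looking along -z (the intrinsics and any distortion apply to the point x, -y, -z); pixel columns grow to the right and rows downward; lengths in m; the calibration is good to about 2 mm. A picture is of the moment at which its call begins.
- bot.finish_job(): hands the job in, once; it reports no verdict.
The state is a dict: "time": time; "q": joint angles; "joint_vel": joint speeds; "joint_torque": joint torques, N m; "tool_pos": TCP position; "tcp_rot": TCP orientation; "wrist_force": force on the tool from outside, world axes, zero at the start; "torque": the same for the moment, N m; "width": opening from 0.0 (shut) to 1.0 (fully open).
Only numpy, scipy, OpenCV 4.12 (cv2) and the standard library are available. Lean on these libraries where they do the work, as an engineer would, in place of code of your own. Each camera call takes 0.05 s, during which the arm holds its last target.

## Working session

There is one attempt and no reset: what is moved stays moved. The work goes in short steps, Python scripts to look and compute and a tool call to move; the robot and the scene stay as the last step left them, time stands still between calls to the robot, and variables do not carry over. Pictures are saved under pics/ and viewed, and the job is handed in when it is done.

Besides the shell and the picture viewer there is one more tool, called after "Request:" by a JSON object that holds its "name" and its "arguments". move_arm: Moves the arm, as the interface text tells. Its arguments: {"type":"object","properties":{"steps":{"type":"array","items":{"type":"array","items":{"type":"number"}}},"newtons":{"type":"number"}},"required":["steps"]}

```bash
mkdir -p pics; ls; cat > h.py <<'E'
import numpy as np, cv2
from workcell import bot
def cam(n,save=None):
    c=bot.read_camera(n)
    np.savez('%s.npz'%(save or n),**{k:np.asarray(v) for k,v in c.items()})
    if save: cv2.imwrite('pics/%s.png'%save,c['pixels'][:,:,::-1])
    return c
def load(n):
    d=np.load('%s.npz'%n,allow_pickle=True); return {k:d[k] for k in d}
E
python3 - <<'E'
from h import *
s=bot.read_state()
for k,v in s.items(): print(k,np.round(v,4))
for n in ['top','side','wrist']:
    c=cam(n,n+'0')
    print(n,{k:(v if k not in('pixels','depth') else v.shape) for k,v in c.items()})
E
```

```text
pics
time 0.0
q [-1.3808  0.2648  1.6054  0.      1.2737 -0.0369]
joint_vel [-0.0018 -0.0005 -0.0022 -0.0002 -0.      0.001 ]
joint_torque [ 5.00000e-04 -5.15105e+01 -3.67310e+01  0.00000e+00  1.29000e-02
  0.00000e+00]
tool_pos [ 0.1517 -0.657   0.2299]
tcp_rot [-3.1192e+00 -3.5540e-01  3.0000e-04]
wrist_force [-0.1771 -0.0609  0.6296]
torque [-0.0015 -0.0159  0.0011]
width 1.0018
top {'pixels': (384, 512, 3), 'depth': (384, 512), 'fovy': 55.02396766932052, 'cx': 258.4219950934708, 'cy': 188.50059411529134, 'xyz': array([0.49115833, 0.01096837, 1.01499016]), 'attitude': array([ 0.07341321, -0.0708028 , -1.55049143])}
side {'pixels': (384, 512, 3), 'depth': (384, 512), 'fovy': 57.959745668861736, 'cx': 251.86537140710246, 'cy': 192.14811516367126, 'xyz': array([ 0.65301858, -0.69340119,  0.60529429]), 'attitude': array([0.93391119, 0.0468494 , 0.10412209])}
wrist {'pixels': (384, 512, 3), 'depth': (384, 512), 'fovy': 71.18013063885863, 'cx': 258.60442338880495, 'cy': 193.48849164877893, 'xyz': array([ 0.21664645, -0.64253908,  0.37185789]), 'attitude': array([-0.22148832,  0.17910262, -1.33459363])}
```

View pics/top0.png

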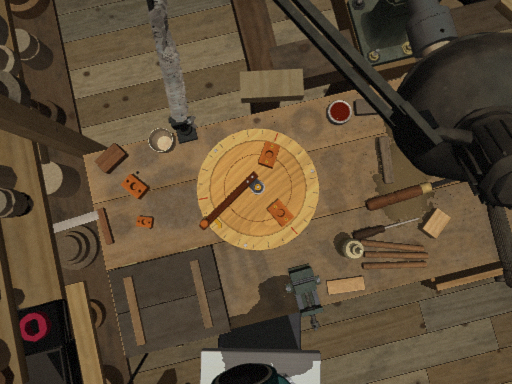

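View pics/side0.png

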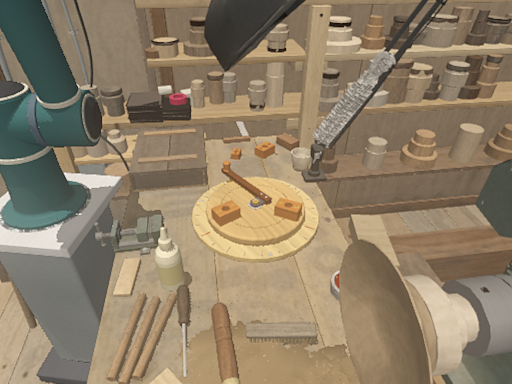

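View pics/wrist0.png

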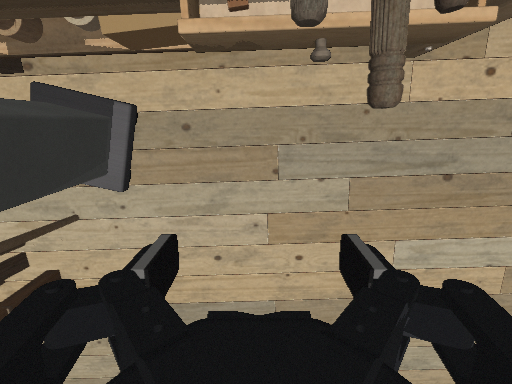

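The top view shows the jig near (258,188), the loose blocks at (134,186) (larger) and (145,222) (smaller), the arm pointing to the knob at (205,224), and a big lamp at upper right. I'll zoom in.

```bash
python3 - <<'E'
from h import *
c=load('top0');p=c['pixels'][:,:,::-1]
cv2.imwrite('pics/top0a.png',cv2.resize(p[115:265,80:335],None,fx=3.1,fy=3.1,interpolation=cv2.INTER_CUBIC))
s=load('side0')['pixels'][:,:,::-1]
cv2.imwrite('pics/side0a.png',cv2.resize(s[110:270,180:360],None,fx=3.7,fy=3.7,interpolation=cv2.INTER_CUBIC))
E
```

```text
(no output)
```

View pics/top0a.png

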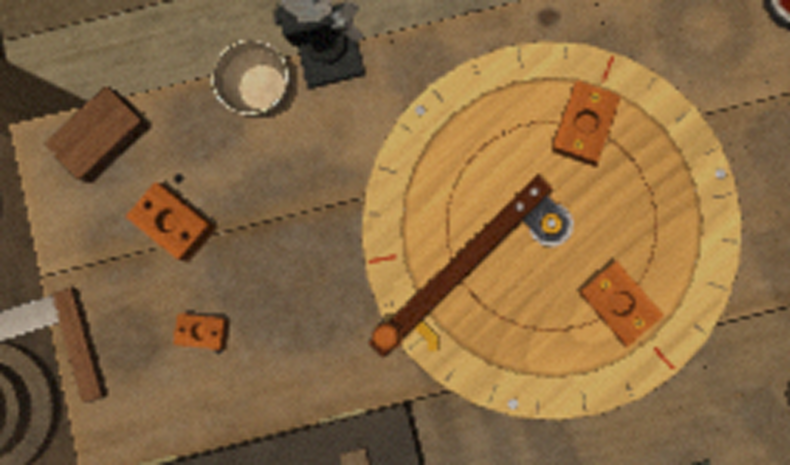

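View pics/side0a.png

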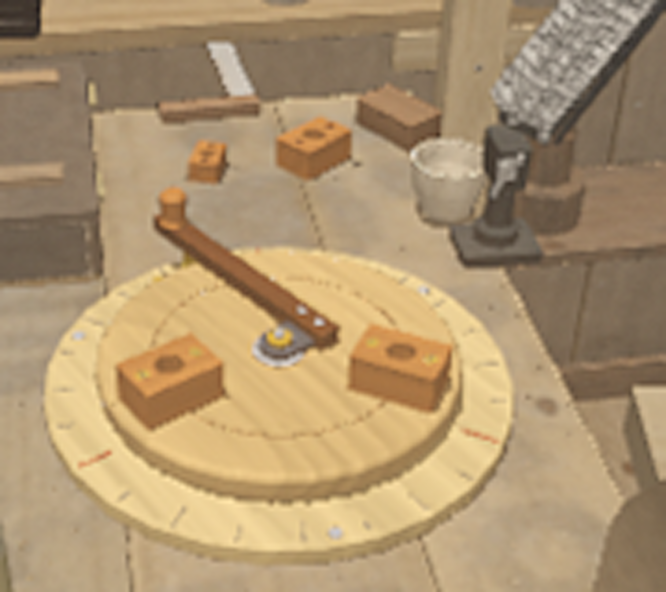

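```bash
cat >> h.py <<'E'
from scipy.spatial.transform import Rotation as R
def fpx(c): return 192/np.tan(np.radians(float(c['fovy']))/2)
def ray(c,uv):
    uv=np.atleast_2d(uv).astype(float); f=fpx(c)
    d=np.c_[(uv[:,0]-c['cx'])/f,-(uv[:,1]-c['cy'])/f,-np.ones(len(uv))]
    return d@R.from_rotvec(c['attitude']).as_matrix().T
def onz(c,uv,z):
    d=ray(c,uv); o=np.asarray(c['xyz']); return o+d*((z-o[2])/d[:,2])[:,None]
def cloud(c):
    v,u=np.mgrid[:384,:512]; d=ray(c,np.c_[u.ravel(),v.ravel()])
    return (np.asarray(c['xyz'])+d*c['depth'].reshape(-1,1)).reshape(384,512,3)
def proj(c,P):
    q=(np.atleast_2d(P)-c['xyz'])@R.from_rotvec(c['attitude']).as_matrix(); f=fpx(c)
    return np.c_[c['cx']+f*q[:,0]/-q[:,2], c['cy']-f*q[:,1]/-q[:,2]]
E
python3 - <<'E'
from h import *
c=load('top0');P=cloud(c)
for u,v in [(230,150),(258,240),(100,240),(165,140),(134,186),(145,222),(111,158),(205,224),(257,186),(340,112),(352,250),(180,130),(170,60),(330,40),(400,110),(470,100),(300,290),(160,300),(205,290)]:
    print((u,v),np.round(P[v,u],3))
s=load('side0');Q=cloud(s)
for u,v in [(240,40),(225,60),(300,10),(350,110),(318,150),(260,210),(170,260),(180,160),(400,30)]:
    print('side',(u,v),np.round(Q[v,u],3))
# heights image
z=np.clip(P[:,:,2],-0.05,0.45)
cv2.imwrite('pics/h0.png',cv2.applyColorMap(((z+0.05)/0.5*255).astype(np.uint8),cv2.COLORMAP_JET))
E
```

```text
(230, 150) [0.684 0.092 0.037]
(258, 240) [0.444 0.012 0.013]
(100, 240) [ 0.435  0.444 -0.002]
(165, 140) [0.714 0.276 0.008]
(134, 186) [0.585 0.356 0.007]
(145, 222) [0.487 0.322 0.003]
(111, 158) [0.657 0.414 0.03 ]
(205, 224) [0.485 0.147 0.078]
(257, 186) [0.586 0.017 0.056]
(340, 112) [ 0.798 -0.207  0.025]
(352, 250) [ 0.43  -0.213  0.126]
(180, 130) [0.739 0.231 0.027]
(170, 60) [0.817 0.198 0.291]
(330, 40) [ 0.68  -0.059  0.65 ]
(400, 110) [ 0.603 -0.124  0.666]
(470, 100) [ 0.634 -0.225  0.609]
(300, 290) [ 0.321 -0.098  0.051]
(160, 300) [0.293 0.254 0.071]
(205, 290) [0.321 0.142 0.074]
side (240, 40) [ 0.604 -0.345  0.526]
side (225, 60) [ 0.585 -0.327  0.502]
side (300, 10) [0.675 0.852 0.371]
side (350, 110) [0.816 0.187 0.241]
side (318, 150) [0.749 0.202 0.108]
side (260, 210) [ 0.601 -0.005  0.039]
side (170, 260) [ 0.444 -0.244  0.092]
side (180, 160) [0.351 0.15  0.078]
side (400, 30) [0.9   0.208 0.432]
```

View pics/h0.png

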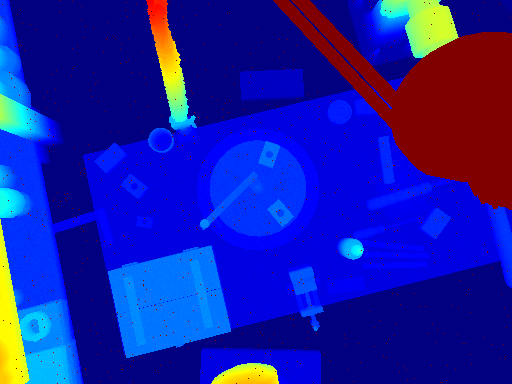

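```bash
python3 - <<'E'
from h import *
A=[]
for n in ['top0','side0']:
    c=load(n);P=cloud(c)[c['depth']>0]; A.append(P)
P=np.vstack(A); P=P[(P[:,2]>0.2)&(P[:,2]<0.95)]
r=np.hypot(P[:,0],P[:,1]);a=np.degrees(np.arctan2(P[:,1],P[:,0]))
for lo in range(-90,70,10):
    m=(a>=lo)&(a<lo+10)&(r>0.25)&(r<1.0)
    if m.any():
        o=np.argsort(r[m]); Q=P[m][o]; print(lo,m.sum(),'rmin',np.round(r[m][o][[min(5,len(o)-1)]],2),'zmin/max',np.round([Q[:,2].min(),Q[:,2].max()],2), [(round(x,2),round(float(Q[(r[m][o]>=x)&(r[m][o]<x+.1)][:,2].min()),2)) for x in np.arange(.2,1,.1) if ((r[m][o]>=x)&(r[m][o]<x+.1)).any()])
E
```

```text
-40 1239 rmin [0.68] zmin/max [0.2  0.56] [(np.float64(0.6), 0.53), (np.float64(0.7), 0.52), (np.float64(0.9), 0.2)]
-30 19827 rmin [0.56] zmin/max [0.2  0.67] [(np.float64(0.5), 0.6), (np.float64(0.6), 0.47), (np.float64(0.7), 0.52), (np.float64(0.8), 0.2), (np.float64(0.9), 0.2)]
-20 9869 rmin [0.59] zmin/max [0.2  0.68] [(np.float64(0.5), 0.62), (np.float64(0.6), 0.48), (np.float64(0.7), 0.56), (np.float64(0.9), 0.2)]
-10 3387 rmin [0.63] zmin/max [0.61 0.67] [(np.float64(0.6), 0.61), (np.float64(0.7), 0.61)]
10 4757 rmin [0.78] zmin/max [0.2 0.5] [(np.float64(0.7), 0.2), (np.float64(0.8), 0.2), (np.float64(0.9), 0.29)]
30 1591 rmin [0.9] zmin/max [0.2  0.44] [(np.float64(0.8), 0.44), (np.float64(0.9), 0.2)]
40 1732 rmin [0.71] zmin/max [0.2  0.44] [(np.float64(0.7), 0.24), (np.float64(0.8), 0.2), (np.float64(0.9), 0.2)]
50 2161 rmin [0.54] zmin/max [0.2  0.45] [(np.float64(0.5), 0.24), (np.float64(0.6), 0.24), (np.float64(0.7), 0.24), (np.float64(0.8), 0.2), (np.float64(0.9), 0.26)]
60 3102 rmin [0.48] zmin/max [0.24 0.45] [(np.float64(0.4), 0.24), (np.float64(0.5), 0.24), (np.float64(0.6), 0.26), (np.float64(0.7), 0.36), (np.float64(0.8), 0.36)]
```

```bash
cat > meas.py <<'E'
from h import *
c=load('top0');p=c['pixels'];hsv=cv2.cvtColor(p,cv2.COLOR_RGB2HSV)
D=cloud(c)
# plate mask: height above bench from depth >8 mm near centre
cen=np.array([.586,.015])
def fitc(xy):
    A=np.c_[2*xy,np.ones(len(xy))]; s=np.linalg.lstsq(A,(xy**2).sum(1),rcond=None)[0]
    return s[:2],np.sqrt(s[2]+s[:2]@s[:2])
def robust(xy,it=6):
    k=np.ones(len(xy),bool)
    for _ in range(it):
        o,r=fitc(xy[k]); e=np.abs(np.hypot(*(xy-o).T)-r); k=e<max(.0025,1.5*np.median(e))
    return o,r,k.sum(),len(xy)
# plate colour: bright yellow-ish
h,s,v=[hsv[:,:,i].astype(int) for i in range(3)]
print('plate px',hsv[160,205],hsv[240,258],'seat',hsv[150,230],'bench',hsv[200,170],'red',hsv[136,276],'brass',hsv[223,217], 'block',hsv[180,130], 'knob',hsv[224,205],'bar',hsv[205,225])
E
python3 meas.py
python3 - <<'E'
from h import *
s=bot.read_state();print(R.from_rotvec(s['tcp_rot']).as_matrix().round(3))
E
```

```text
plate px [ 21 129 197] [ 18 140 197] seat [ 16 161 174] bench [ 17  87 111] red [  8 187 166] brass [ 20 205 190] block [ 13 196 169] knob [ 11 191 175] bar [ 11 211  86]
[[ 0.974  0.225 -0.   ]
 [ 0.225 -0.974  0.002]
 [ 0.    -0.002 -1.   ]]
```

```bash
cat >> meas.py <<'E'
m=((v>140)&(s>100)&(h>=14)&(h<=24)).astype(np.uint8)
m=cv2.morphologyEx(m,cv2.MORPH_CLOSE,np.ones((5,5)))
n,l,st,ce=cv2.connectedComponentsWithStats(m)
i=1+np.argmax(st[1:,4]); cnt=max(cv2.findContours((l==i).astype(np.uint8),0,cv2.CHAIN_APPROX_NONE)[0],key=len)[:,0]
o,r,k,N=robust(onz(c,cnt,.015)[:,:2]); print('plate',o.round(4),r.round(4),k,N)
O=o
def ang(x): x=np.atleast_2d(x)[:,:2]-O; return np.degrees(np.arctan2(x[:,1],x[:,0]))
red=((h<9)|(h>170))&(s>150)&(v>110)
P=onz(c,np.c_[np.nonzero(red)[1],np.nonzero(red)[0]],.015)[:,:2]
rr=np.hypot(*(P-O).T); q=P[(rr>.138)&(rr<.166)]
a=ang(q); print('red angs',np.round(np.sort(a),1))
U,V=np.meshgrid(np.arange(512),np.arange(384))
def blobs(mask,z,lab,amin=15):
    n,l,st,ce=cv2.connectedComponentsWithStats(mask.astype(np.uint8))
    for j in range(1,n):
        if st[j,4]>=amin:
            w=onz(c,ce[j],z)[0]; print(lab,ce[j].round(1),st[j,4],w.round(4),'r',np.hypot(*(w[:2]-O)).round(4),'ang',ang(w)[0].round(2))
near=(U>85)&(U<330)&(V>120)&(V<260)
org=near&(h<=14)&(s>170)&(v>130)
blobs(org,.03,'orange30')
blobs(org,.082,'orange82(knob)')
dark=near&(h<=14)&(s>150)&(v<130)
blobs(dark,.055,'bar',60)
br=near&(h>=19)&(h<=26)&(s>185)
blobs(br,.02,'brass',5)
E
python3 meas.py
```

```text
plate px [ 21 129 197] [ 18 140 197] seat [ 16 161 174] bench [ 17  87 111] red [  8 187 166] brass [ 20 205 190] block [ 13 196 169] knob [ 11 191 175] bar [ 11 211  86]
plate [ 0.6225 -0.0138] 0.1982 753 1103
red angs [-156.  -155.6 -155.2]
orange30 [268.8 153.6] 310 [ 0.6774 -0.0127  0.03  ] r 0.055 ang 1.13
orange30 [133.3 185.8] 267 [0.5829 0.3496 0.03  ] r 0.3655 ang 96.21
orange30 [280.2 212.4] 324 [ 0.5193 -0.0457  0.03  ] r 0.108 ang -162.8
orange30 [143.6 221.6] 125 [0.4879 0.3175 0.03  ] r 0.3576 ang 112.11
orange30 [203.8 223.2] 42 [0.4866 0.1571 0.03  ] r 0.2183 ang 128.48
orange82(knob) [268.8 153.6] 310 [ 0.6676 -0.0115  0.082 ] r 0.0452 ang 2.96
orange82(knob) [133.3 185.8] 267 [0.5781 0.3317 0.082 ] r 0.3483 ang 97.32
orange82(knob) [280.2 212.4] 324 [ 0.5178 -0.0427  0.082 ] r 0.1086 ang -164.54
orange82(knob) [143.6 221.6] 125 [0.488  0.3013 0.082 ] r 0.3426 ang 113.11
orange82(knob) [203.8 223.2] 42 [0.4869 0.1494 0.082 ] r 0.2122 ang 129.72
bar [110.5 158.5] 252 [0.6516 0.4048 0.055 ] r 0.4196 ang 86.02
bar [229.  199.5] 487 [0.5495 0.0896 0.055 ] r 0.1265 ang 125.19
bar [141.7 188. ] 68 [0.5751 0.3188 0.055 ] r 0.3359 ang 98.1
brass [257.6 186.9] 17 [0.5872 0.0159 0.02  ] r 0.0461 ang 139.95
brass [217.6 222.9] 32 [0.488  0.1214 0.02  ] r 0.1907 ang 134.84
```

```bash
python3 - <<'E'
s=open('meas.py').read()
a=s.index("n,l,st,ce=cv2.conn"); b=s.index("O=o\n")
s=s[:a]+'''
g=(p.astype(float).sum(2)); o=cen
for it in range(5):
    E=[]
    for t in np.radians(np.arange(0,360,3)):
        rr=np.arange(.150,.186,.0005); X=np.c_[o[0]+rr*np.cos(t),o[1]+rr*np.sin(t),0*rr+.015]
        uv=proj(c,X).astype(np.float32)
        val=cv2.remap(p.astype(np.float32).sum(2),uv[:,0].copy(),uv[:,1].copy(),cv2.INTER_LINEAR).ravel()
        d=np.diff(cv2.GaussianBlur(val.reshape(1,-1),(0,0),3).ravel()); j=np.argmin(d); E.append(X[j,:2])
    o,r,k,N=robust(np.array(E))
print('plate',o.round(4),r.round(4),k,N)
'''+s[b:]
s=s.replace("red=((h<9)|(h>170))&(s>150)&(v>110)","red=(h<12)&(s>150)&(v>110)").replace("rr>.138","rr>.142").replace("np.round(np.sort(a),1)","np.c_[q,a,np.hypot(*(q-O).T)][np.argsort(a)].round(3)")
open('meas.py','w').write(s)
E
python3 meas.py
```

```text
plate px [ 21 129 197] [ 18 140 197] seat [ 16 161 174] bench [ 17  87 111] red [  8 187 166] brass [ 20 205 190] block [ 13 196 169] knob [ 11 191 175] bar [ 11 211  86]
plate [0.5848 0.0162] 0.1661 117 120
red angs [[ 4.76000e-01 -7.90000e-02 -1.38919e+02  1.45000e-01]
 [ 4.73000e-01 -8.20000e-02 -1.38793e+02  1.49000e-01]
 [ 4.70000e-01 -8.50000e-02 -1.38674e+02  1.53000e-01]
 [ 4.68000e-01 -8.70000e-02 -1.38560e+02  1.56000e-01]
 [ 4.65000e-01 -9.00000e-02 -1.38452e+02  1.60000e-01]
 [ 4.78000e-01 -7.90000e-02 -1.38221e+02  1.43000e-01]
 [ 4.76000e-01 -8.20000e-02 -1.38112e+02  1.47000e-01]
 [ 4.73000e-01 -8.50000e-02 -1.38008e+02  1.51000e-01]
 [ 4.70000e-01 -8.70000e-02 -1.37910e+02  1.54000e-01]
 [ 4.68000e-01 -9.00000e-02 -1.37816e+02  1.58000e-01]
 [ 7.36000e-01 -3.50000e-02 -1.87070e+01  1.59000e-01]
 [ 7.21000e-01 -3.00000e-02 -1.85110e+01  1.44000e-01]
 [ 7.30000e-01 -3.20000e-02 -1.84390e+01  1.53000e-01]
 [ 7.38000e-01 -3.50000e-02 -1.83740e+01  1.62000e-01]
 [ 7.24000e-01 -3.00000e-02 -1.81470e+01  1.47000e-01]
 [ 7.33000e-01 -3.20000e-02 -1.80970e+01  1.56000e-01]
 [ 
[... 963 characters left out ...]
82(knob) [268.8 153.6] 310 [ 0.6676 -0.0115  0.082 ] r 0.0872 ang -18.45
orange82(knob) [133.3 185.8] 267 [0.5781 0.3317 0.082 ] r 0.3156 ang 91.23
orange82(knob) [280.2 212.4] 324 [ 0.5178 -0.0427  0.082 ] r 0.0892 ang -138.69
orange82(knob) [143.6 221.6] 125 [0.488  0.3013 0.082 ] r 0.3011 ang 108.75
orange82(knob) [203.8 223.2] 42 [0.4869 0.1494 0.082 ] r 0.1654 ang 126.32
bar [110.5 158.5] 252 [0.6516 0.4048 0.055 ] r 0.3943 ang 80.25
bar [229.  199.5] 487 [0.5495 0.0896 0.055 ] r 0.0815 ang 115.64
bar [141.7 188. ] 68 [0.5751 0.3188 0.055 ] r 0.3028 ang 91.83
brass [257.6 186.9] 17 [0.5872 0.0159 0.02  ] r 0.0024 ang -7.52
brass [217.6 222.9] 32 [0.488  0.1214 0.02  ] r 0.143 ang 132.61
```

```bash
cat > meas2.py <<'E'
exec(open('meas.py').read().split("blobs(org")[0].replace('print(','(lambda *a:0)('))
def rect(mask,z,seed):
    n,l=cv2.connectedComponents(mask.astype(np.uint8)); j=l[seed[1],seed[0]]
    cn=max(cv2.findContours((l==j).astype(np.uint8),0,cv2.CHAIN_APPROX_NONE)[0],key=len)[:,0]
    W=onz(c,cn,z)[:,:2]; (x,y),(w,hh),a=cv2.minAreaRect((W*1000).astype(np.float32)); 
    al=a if w>hh else a+90
    return np.array([x,y])/1000,max(w,hh),min(w,hh),al
print('centre',O)
dark=near&(h<=14)&(s>150)&(v<130)
print('bar',rect(dark,.055,(229,199)))
org=near&(h<=14)&(s>170)&(v>130)
for sd in [(127,181),(269,150),(275,208),(137,219)]:
    if org[sd[1],sd[0]]: print('blk',rect(cv2.morphologyEx(org.astype(np.uint8),cv2.MORPH_CLOSE,np.ones((3,3))),.03+(.039 if sd[0]>200 else 0),sd))
    else: print(sd,hsv[sd[1],sd[0]])
# block top by brightness
print(p[176:200:1,122:148,0][::2])
E
python3 meas2.py; python3 - <<'E'
import sys;sys.path.insert(0,'.')
from h import *
c=load('top0');cv2.imwrite('pics/blk.png',cv2.resize(c['pixels'][165:235,110:180,::-1],None,fx=8,fy=8,interpolation=cv2.INTER_NEAREST))
E
```

```text
centre [0.58481111 0.01616506]
bar (array([0.54866638, 0.09175917]), 198.61630249023438, 22.10331153869629, 136.39450454711914)
(127, 181) [  7 177  36]
(269, 150) [ 11 203  83]
blk (array([ 0.51773236, -0.04358894]), 61.04867172241211, 41.07904815673828, 40.85531234741211)
blk (array([0.48806308, 0.31783447]), 38.969539642333984, 26.273685455322266, 84.79483032226562)
[[130 137 132 131 135 150 158 154 160 156 156 120  55  51  68  87 134 139
  133 137 133 134 133 134 130 125]
 [131 129 132 150 156 162 168 168 161 154 158 160 162 144  79  42  68 128
  139 141 140 132 132 126 125 126]
 [121 131 165 173 122  55  77 160 169 169 166 160 156 159 159 154  92  44
   58  85 132 139 136 131 119 121]
 [150 162 161 162 144 107 130 170 166 152 130  94 102 128 156 158 157 152
  144  79  48  62  75 120 123 127]
 [174 162 162 167 161 160 165 166 120  52  54  92 151 152 151 159 154 158
  159 159 145 101  53  51  75 120]
 [150 169 171 167 163 161 161 145  64  44  88 156 161 157 157 148 161 169
  165 158 158 156 157 143  75  48]
 [115 122 142 169 177 170 164 155 127  54  67 160 167 155 144 166 163 159
  163 165 165 163 163 143  85  49]
 [123 119 121 126 138 165 172 171 171 164 164 146 155 158 170 160 104  47
   78 157 163 158 107  58  41  52]
 [120 122 125 126 128 122 124 150 172 172 170 166 160 159 155 155 131 118
  116 161 133  66  49  52  64 108]
 [135 129 129 125 126 133 129 129 134 144 148 172 175 171 160 162 158 158
  146  79  50  49  55  97 114 109]
 [123 101  69  79 109 129 111 117 122 128 123 135 157 174 175 173 159 102
   43  45  59  92 119 122 112 108]
 [111 111 114 109 114 115 118 123 124 125 128 131 126 134 139 129  69  54
   58  81 125 127 122 120 116 115]]
```

View pics/blk.png

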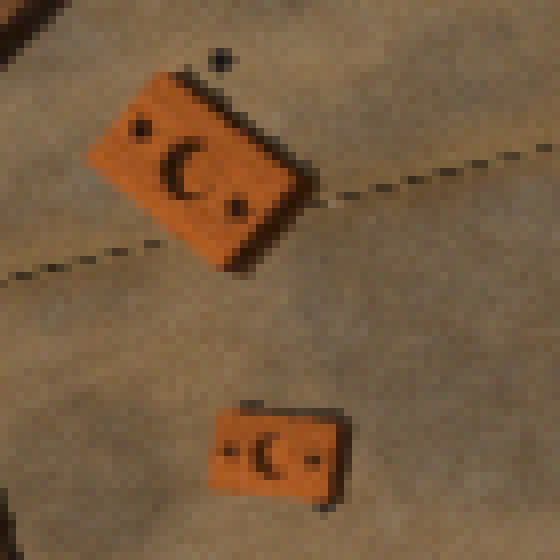

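```bash
cat >> h.py <<'E'
def wrap(a): return (a+180)%360-180
def rows(wps,claw=100):
    """wps: list of (x,y,z,jawdeg,n) from current; prints rows in tool axes, linear interpolation"""
    s=bot.read_state(); M=R.from_rotvec(s['tcp_rot']).as_matrix(); p0=np.array(s['tool_pos'])
    j0=np.degrees(np.arctan2(M[1,1],M[0,1])); P=p0.copy(); J=0; out=[]
    for x,y,z,j,n in wps:
        Pn=np.array([x,y,z]); Jn=J if j is None else -(j-j0)   # tool turn positive = cw
        for k in range(1,n+1):
            q=P+(Pn-P)*k/n; d=M.T@(q-p0)*1000; out.append([round(float(v)) for v in d]+[round(J+(Jn-J)*k/n,1),claw])
        P,J=Pn,Jn
    print('jaw now',round(j0,2),'tcp',p0.round(4)); print(out)
E
python3 - <<'E'
from h import *
pol=lambda r,a:(r*np.cos(np.radians(a)),r*np.sin(np.radians(a)))
w=[(*pol(.42,-77),.23,None,6)]
rows(w)
w+=[(*pol(.42,-77+92*k/16),.23,-77+123.4*k/16,1) for k in range(1,17)]
rows(w)
E
```

```text
jaw now -77.0 tcp [ 0.1517 -0.6571  0.2302]
[[0, -42, 0, 0.0, 100], [0, -85, 0, 0.0, 100], [0, -127, 0, 0.0, 100], [0, -170, 0, 0.0, 100], [0, -212, 1, 0.0, 100], [0, -254, 1, 0.0, 100]]
jaw now -77.0 tcp [ 0.1517 -0.6571  0.2302]
[[0, -42, 0, 0.0, 100], [0, -85, 0, 0.0, 100], [0, -127, 0, 0.0, 100], [0, -170, 0, 0.0, 100], [0, -212, 1, 0.0, 100], [0, -254, 1, 0.0, 100], [42, -257, 1, np.float64(-7.7), 100], [84, -263, 1, np.float64(-15.4), 100], [125, -273, 1, np.float64(-23.1), 100], [164, -288, 1, np.float64(-30.9), 100], [202, -306, 1, np.float64(-38.6), 100], [238, -328, 1, np.float64(-46.3), 100], [271, -354, 1, np.float64(-54.0), 100], [302, -383, 1, np.float64(-61.7), 100], [330, -414, 1, np.float64(-69.4), 100], [354, -449, 1, np.float64(-77.1), 100], [375, -485, 1, np.float64(-84.8), 100], [392, -524, 1, np.float64(-92.6), 100], [405, -564, 1, np.float64(-100.3), 100], [414, -605, 1, np.float64(-108.0), 100], [419, -647, 1, np.float64(-115.7), 100], [420, -689, 2, np.float64(-123.4), 100]]
```

Request:
{"name": "move_arm", "arguments": {"steps": [[0, -42, 0, 0, 100], [0, -85, 0, 0, 100], [0, -127, 0, 0, 100], [0, -170, 0, 0, 100], [0, -212, 0, 0, 100], [0, -254, 0, 0, 100], [42, -257, 0, -7.7, 100], [84, -263, 0, -15.4, 100], [125, -273, 0, -23, 100], [164, -288, 0, -31, 100], [202, -306, 0, -38.6, 100], [238, -328, 0, -46.3, 100]]}}

```text
time: 1.35
tool_pos: [0.3111, -0.2835, 0.2313]
tcp_rot: [2.726, 1.561, 0.0]
wrist_force: [-0.3, 0.1, -0.1]
width: 1.005
```

```bash
python3 - <<'E'
from h import *
pol=lambda r,a:(r*np.cos(np.radians(a)),r*np.sin(np.radians(a)))
w=[(*pol(.42,-42.5+57*k/10),.23,-30.7+77.1*k/10,1) for k in range(1,11)]
rows(w)
E
```

```text
jaw now -30.4 tcp [ 0.3111 -0.2835  0.2313]
[[40, 6, 1, np.float64(-7.4), 100], [82, 8, 1, np.float64(-15.1), 100], [124, 7, 1, np.float64(-22.8), 100], [165, 1, 1, np.float64(-30.5), 100], [206, -9, 1, np.float64(-38.3), 100], [245, -23, 1, np.float64(-46.0), 100], [283, -40, 1, np.float64(-53.7), 100], [319, -62, 1, np.float64(-61.4), 100], [353, -86, 1, np.float64(-69.1), 100], [384, -114, 1, np.float64(-76.8), 100]]
```

Request:
{"name": "move_arm", "arguments": {"steps": [[40, 6, 0, -7.4, 100], [82, 8, 0, -15.1, 100], [124, 7, 0, -22.8, 100], [165, 1, 0, -30.5, 100], [206, -9, 0, -38.3, 100], [245, -23, 0, -46, 100], [283, -40, 0, -53.7, 100], [319, -62, 0, -61.4, 100], [353, -86, 0, -69.1, 100], [384, -114, 0, -76.8, 100], [384, -114, 0, -76.8, 100]]}}

```text
time: 2.45
tool_pos: [0.4067, 0.1078, 0.2311]
tcp_rot: [-1.162, -2.917, -0.002]
wrist_force: [-0.5, -0.5, -0.3]
width: 1.001
```

```bash
python3 - <<'E'
from h import *
c=cam('wrist','w1');s=bot.read_state();print(s['tool_pos'],s['q'],c['xyz'],c['attitude'])
E
```

```text
[0.40718286 0.10573202 0.23103615] [ 1.94769260e-01 -2.35945472e-01  2.11084674e+00  8.02971913e-05
  1.26717219e+00 -6.14405312e-01] [0.35972245 0.15284109 0.37298339] [-0.24668132 -0.10696024  0.80883583]
```

View pics/w1.png

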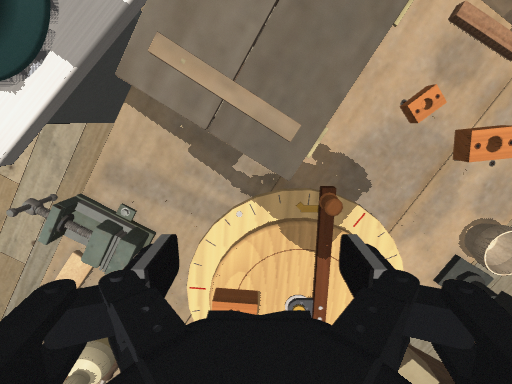

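The wrist view shows the knob at (331,205), the brass pointer at (310,207), the 120° red mark at about (390,222) and the large loose block at right (490,143). I'll measure from it.

```bash
cat > mw.py <<'E'
from h import *
import sys
n=sys.argv[1]; c=load(n);p=c['pixels'];hsv=cv2.cvtColor(p,cv2.COLOR_RGB2HSV).astype(int);h,s,v=[hsv[:,:,i] for i in range(3)]
O=np.array([.585,.016])
def comp(mask,z,lab,amin=25,roi=None):
    n,l,st,ce=cv2.connectedComponentsWithStats(mask.astype(np.uint8))
    for j in range(1,n):
        if st[j,4]<amin: continue
        cn=max(cv2.findContours((l==j).astype(np.uint8),0,cv2.CHAIN_APPROX_NONE)[0],key=len)[:,0]
        W=onz(c,cn,z)[:,:2]; (x,y),(w,hh),a=cv2.minAreaRect((W*1000).astype(np.float32)); al=a if w>hh else a+90
        d=onz(c,ce[j],z)[0,:2]-O
        print(lab,ce[j].round(0),st[j,4],'cen',onz(c,ce[j],z)[0,:2].round(4),'rect',np.round([x,y,max(w,hh),min(w,hh),al],1),'r',np.hypot(*d).round(4),'az',np.degrees(np.arctan2(d[1],d[0])).round(1))
comp((h<=14)&(s>165)&(v>140),.069,'or z.069')
comp((h<=14)&(s>165)&(v>140),.082,'or z.082')
comp((h<=14)&(s>165)&(v>140),.030,'or z.030')
comp((h<=14)&(s>150)&(v<=110),.055,'dark z.055',100)
comp(((h<=7)|(h>172))&(s>140)&(v>110),.015,'red',8)
comp((h>=19)&(h<=27)&(s>185),.02,'brass',15)
print(hsv[222,390],hsv[207,305],hsv[288,197],hsv[143,490],hsv[205,331])
E
python3 mw.py w1; python3 - <<'E'
import sys;sys.path.insert(0,'.')
from h import *
c=load('w1');cv2.imwrite('pics/w1a.png',cv2.resize(c['pixels'][170:320,180:410,::-1],None,fx=3.4,fy=3.4,interpolation=cv2.INTER_CUBIC))
E
```

```text
or z.069 [427. 103.] 519 cen [0.4704 0.2975] rect [470.1 297.4  34.9  23.2  85.1] r 0.304 az 112.1
or z.069 [490. 145.] 912 cen [0.5559 0.3241] rect [556.1 325.8  47.6  35.   52.5] r 0.3095 az 95.4
or z.069 [235. 306.] 343 cen [ 0.5102 -0.0315] rect [510.2 -32.8  57.5  14.5  41.5] r 0.0886 az -147.6
or z.082 [427. 103.] 519 cen [0.4657 0.2913] rect [465.4 291.2  33.4  22.2  85.1] r 0.3001 az 113.4
or z.082 [490. 145.] 912 cen [0.5475 0.3168] rect [547.7 318.4  45.5  33.5  52.5] r 0.3031 az 97.1
or z.082 [235. 306.] 343 cen [ 0.5038 -0.0236] rect [503.8 -24.9  55.   13.9  41.5] r 0.0903 az -154.0
or z.030 [427. 103.] 519 cen [0.4846 0.3161] rect [484.3 315.9  39.4  26.2  85.1] r 0.3164 az 108.5
or z.030 [490. 145.] 912 cen [0.581  0.3461] rect [581.2 348.   53.7  39.5  52.5] r 0.3301 az 90.7
or z.030 [235. 306.] 343 cen [ 0.5296 -0.0551] rect [529.5 -56.7  64.8  16.3  41.5] r 0.0902 az -127.9
dark z.055 [413. 105.] 243 cen [0.4657 0.2922] rect [463.9 295.3  43.2  25.3 120.2] r 0.3009 az 113.4
dark z.055 [465. 143.] 540 cen [0.5426 0.312 ] rect [555.6 323.7  60.3  38.2  52.3] r 0.299 az 98.2
dark z.055 [494. 144.] 178 cen [0.5669 0.3359] rect [566.9 336.   17.2  16.  149.8] r 0.3204 az 93.2
dark z.055 [324. 229.] 1058 cen [0.5131 0.1226] rect [540.8  95.9 190.4  22.  134.5] r 0.1286 az 124.0
dark z.055 [236. 296.] 559 cen [ 0.5053 -0.0275] rect [505.  -27.7  60.7  20.5  41.7] r 0.0907 az -151.4
red [359. 219.] 21 cen [0.5548 0.1644] rect [554.9 163.9  23.9   1.6 102.1] r 0.1514 az 101.5
red [196. 288.] 18 cen [ 0.4724 -0.0839] rect [472.8 -82.9  21.2   1.7  46.6] r 0.1506 az -138.4
[ 16  89 169] [ 19 169 134] [  2 209 198] [ 13 166  86] [ 13 169 130]
```

View pics/w1a.png

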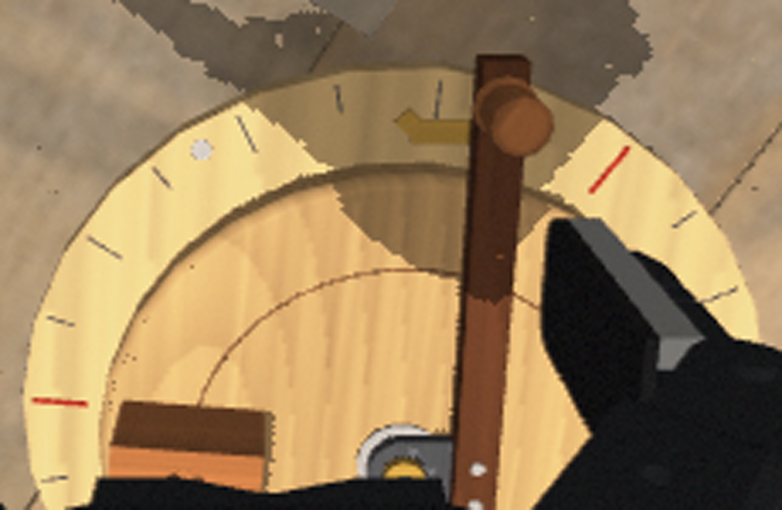

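```bash
python3 - <<'E'
from h import *
c=load('w1')
print('knob top',onz(c,[(333.8,206.8)],.082),'tip',onz(c,[(295.9,206.2)],.019))
d=onz(c,[(295.9,206.2)],.019)[0,:2]-[.585,.016];print(np.degrees(np.arctan2(d[1],d[0])),np.hypot(*d))
rows([(.487,.149,.12,46.4,4),(.487,.149,.056,46.4,4)],70)
E
```

```text
knob top [[0.48664539 0.15089009 0.082     ]] tip [[0.47741877 0.11290829 0.019     ]]
137.987731443132 0.1447927378751445
jaw now 46.36 tcp [0.4072 0.1057 0.231 ]
[[-7, 22, 28, np.float64(-0.0), 70], [-14, 43, 55, np.float64(-0.0), 70], [-21, 65, 83, np.float64(-0.0), 70], [-28, 86, 111, np.float64(-0.0), 70], [-28, 86, 127, np.float64(-0.0), 70], [-28, 86, 143, np.float64(-0.0), 70], [-28, 86, 159, np.float64(-0.0), 70], [-28, 86, 175, np.float64(-0.0), 70]]
```

Request:
{"name": "move_arm", "arguments": {"steps": [[-7, 22, 28, 0, 70], [-14, 43, 55, 0, 70], [-21, 65, 83, 0, 70], [-28, 87, 105, 0, 70], [-28, 87, 105, 0, 70]]}}

```text
time: 3.0
tool_pos: [0.4881, 0.1457, 0.1225]
tcp_rot: [-1.176, -2.908, 0.006]
wrist_force: [-0.2, -0.0, 0.3]
width: 0.703
```

```bash
python3 - <<'E'
from h import *
c=cam('wrist','w2');s=bot.read_state();print(s['tool_pos'])
E
```

```text
[0.48776463 0.14549328 0.12421376]
```

View pics/w2.png

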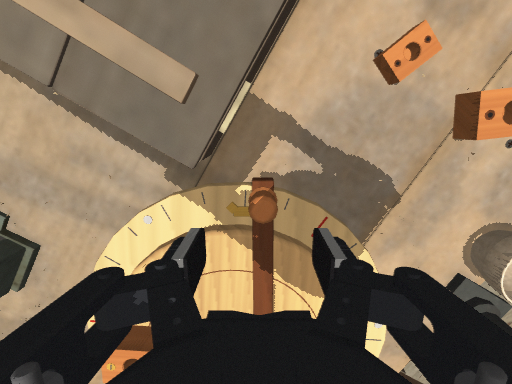

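The knob's top is at (264,208), centred between the fingers.

```bash
python3 - <<'E'
from h import *
c=load('w2')
print('knob top',onz(c,[(264,209)],.082))
rows([(.487,.149,.056,46.4,4)],70)
E
```

```text
knob top [[0.48754463 0.15203875 0.082     ]]
jaw now 45.98 tcp [0.4878 0.1455 0.1242]
[[1, 1, 17, np.float64(-0.1), 70], [1, 1, 34, np.float64(-0.2), 70], [2, 2, 51, np.float64(-0.3), 70], [3, 2, 68, np.float64(-0.4), 70]]
```

Request:
{"name": "move_arm", "arguments": {"steps": [[0, 1, 17, 0, 70], [0, 1, 34, 0, 70], [0, 1, 51, 0, 70], [0, 1, 69, 0, 70], [0, 1, 69, 0, 70], [0, 1, 69, 0, 70]]}}

```text
time: 3.65
tool_pos: [0.4893, 0.147, 0.0585]
tcp_rot: [1.176, 2.912, 0.0]
wrist_force: [0.0, 0.5, -0.6]
width: 0.703
```

Request:
{"name": "move_arm", "arguments": {"steps": [[3, 0, 4, 0, 70], [3, 0, 4, 0, 40], [3, 0, 4, 0, 20], [3, 0, 4, 0, 10], [3, 0, 4, 0, 0], [3, 0, 4, 0, 0], [3, 0, 4, 0, 0], [3, 0, 4, 0, 0]], "newtons": 40}}

```text
time: 4.45
tool_pos: [0.4875, 0.1501, 0.054]
tcp_rot: [1.174, 2.913, 0.001]
wrist_force: [-2.1, 0.5, 5.4]
width: 0.239
```

```bash
python3 - <<'E'
from h import *
s=bot.read_state();print(s['tool_pos'],s['width'],s['wrist_force'])
x=np.array(s['tool_pos'])[:2]
M=R.from_rotvec(s['tcp_rot']).as_matrix();print(np.degrees(np.arctan2(M[1,1],M[0,1])))
d=x-[.585,.016];print('az',np.degrees(np.arctan2(d[1],d[0])),np.hypot(*d))
E
```

```text
[0.48751978 0.15013099 0.05402277] 0.23894530834054878 [-2.12974224  0.4877117   5.41874217]
46.09410722000493
az 126.00792701976852 0.1658116874840775
```

```bash
python3 - <<'E'
from h import *
O=np.array([.585,.016]);r=.1655
w=[]
for k in range(1,13):
    a=np.radians(126.0-34.5*k/12); w.append((O[0]+r*np.cos(a),O[1]+r*np.sin(a),.055,46.1-34.5*k/12,1))
rows(w,0)
E
```

```text
jaw now 46.09 tcp [0.4875 0.1501 0.054 ]
[[-2, 8, -1, np.float64(2.9), 0], [-4, 16, -1, np.float64(5.7), 0], [-7, 24, -1, np.float64(8.6), 0], [-9, 32, -1, np.float64(11.5), 0], [-13, 40, -1, np.float64(14.4), 0], [-16, 47, -1, np.float64(17.2), 0], [-20, 54, -1, np.float64(20.1), 0], [-25, 61, -1, np.float64(23.0), 0], [-29, 68, -1, np.float64(25.9), 0], [-34, 75, -1, np.float64(28.7), 0], [-40, 81, -1, np.float64(31.6), 0], [-45, 87, -1, np.float64(34.5), 0]]
```

Request:
{"name": "move_arm", "arguments": {"steps": [[-2, 8, -1, 2.9, 0], [-4, 16, -1, 5.7, 0], [-7, 24, -1, 8.6, 0], [-9, 32, -1, 11.5, 0], [-13, 40, -1, 14.4, 0], [-16, 47, -1, 17.2, 0], [-20, 54, -1, 20.1, 0], [-25, 61, -1, 23, 0], [-29, 68, -1, 25.9, 0], [-34, 75, -1, 28.7, 0], [-40, 81, -1, 31.6, 0], [-45, 87, -1, 34.5, 0], [-45, 87, -1, 34.5, 0], [-45, 87, -1, 34.5, 0], [-45, 87, -1, 34.5, 0]]}}

```text
time: 5.95
tool_pos: [0.5778, 0.1818, 0.054]
tcp_rot: [-1.983, -2.432, 0.004]
wrist_force: [-4.8, 1.4, 5.7]
width: 0.24
```

```bash
python3 - <<'E'
from h import *
c=cam('wrist','w3');t=cam('top','t3');s=bot.read_state();print(s['tool_pos'],s['width'],s['wrist_force'])
x=np.array(s['tool_pos'])[:2]
M=R.from_rotvec(s['tcp_rot']).as_matrix();print(np.degrees(np.arctan2(M[1,1],M[0,1])))
d=x-[.585,.016];print('az',np.degrees(np.arctan2(d[1],d[0])),np.hypot(*d))
cv2.imwrite('pics/w3a.png',cv2.resize(c['pixels'][120:300,160:380,::-1],None,fx=3.3,fy=3.3,interpolation=cv2.INTER_CUBIC))
E
```

```text
[0.57780449 0.18181705 0.0540491 ] 0.2371562066468134 [-6.07110939  2.08681758  6.37140676]
11.614632327475718
az 92.48474911596146 0.1659731020769295
```

View pics/w3a.png

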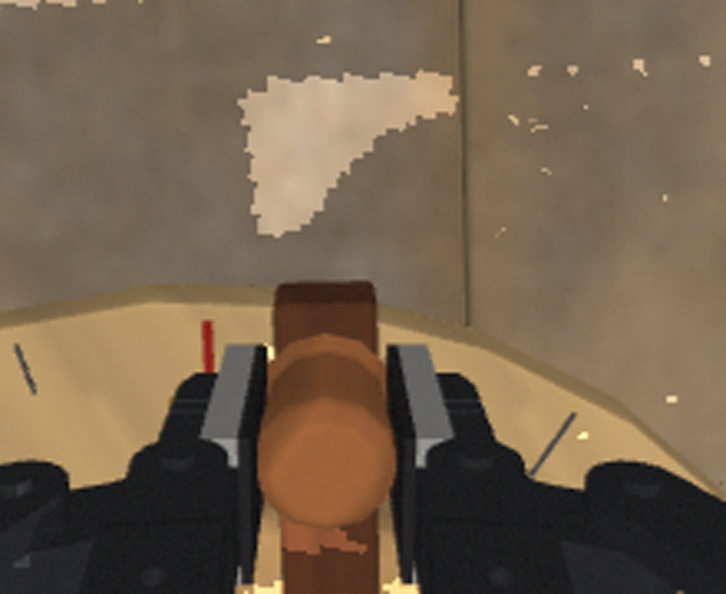

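View pics/t3.png

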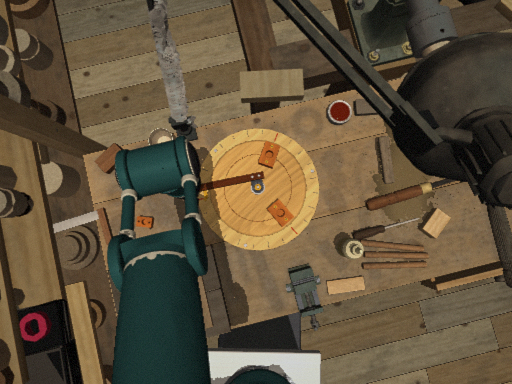

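Request:
{"name": "move_arm", "arguments": {"steps": [[0, 1.5, 0, 0.3, 0], [0, 3, 0, 0.5, 0], [0, 3, 0, 0.5, 0], [0, 3, 0, 0.5, 0], [0, 3, 0, 0.5, 0]]}}

```text
time: 6.55
tool_pos: [0.5792, 0.1818, 0.0539]
tcp_rot: [-1.993, -2.422, 0.008]
wrist_force: [-10.0, 0.0, 8.9]
width: 0.24
```

```bash
cat > az.py <<'E'
from h import *
s=bot.read_state();print(s['time'],np.round(s['tool_pos'],4),s['width'],np.round(s['wrist_force'],1))
x=np.array(s['tool_pos'])[:2]
M=R.from_rotvec(s['tcp_rot']).as_matrix();print('jaw',np.degrees(np.arctan2(M[1,1],M[0,1])))
d=x-[.585,.016];print('az',np.degrees(np.arctan2(d[1],d[0])),np.hypot(*d))
E
python3 az.py
```

```text
6.55 [0.5792 0.1818 0.0539] 0.23975490967755717 [-10.    0.    8.9]
jaw 11.119452618193602
az 91.99618310531044 0.16594729599324964
```

Request:
{"name": "move_arm", "arguments": {"steps": [[0, -2, 0, 0, 0], [0, -4, 0, 0, 0], [0, -4, 0, 0, 20], [0, -4, 0, 0, 50], [0, -4, 0, 0, 70], [0, -4, -30, 0, 70], [0, -4, -75, 0, 70], [0, -4, -120, 0, 70], [0, -4, -120, 0, 70], [0, -4, -120, 0, 70]]}}

```text
time: 7.55
tool_pos: [0.5801, 0.1811, 0.1763]
tcp_rot: [1.995, 2.423, 0.004]
wrist_force: [-1.1, -0.0, -1.3]
width: 0.698
```

```bash
python3 - <<'E'
from h import *
c=cam('wrist','w4');t=cam('top','t4')
cv2.imwrite('pics/w4a.png',cv2.resize(c['pixels'][120:300,160:380,::-1],None,fx=3.3,fy=3.3,interpolation=cv2.INTER_CUBIC))
E
python3 az.py; python3 mw.py w4
```

```text
7.65 [0.5778 0.1806 0.1729] 0.7038145355542555 [-0.3  0.3 -0.8]
jaw 11.079761288857748
az 92.5018747438534 0.16475098377473063
or z.069 [257. 194.] 72 cen [0.5802 0.1795] rect [579.7 179.3  14.6  12.4  68.4] r 0.1635 az 91.7
or z.082 [257. 194.] 72 cen [0.5795 0.1829] rect [579.  182.8  13.9  11.7  68.4] r 0.167 az 91.9
or z.030 [257. 194.] 72 cen [0.5821 0.1691] rect [581.5 168.9  16.9  14.3  68.4] r 0.1531 az 91.1
dark z.055 [297.   7.] 184 cen [0.5829 0.3448] rect [582.8 344.   17.2  11.4 175. ] r 0.3288 az 90.4
dark z.055 [205.  39.] 222 cen [0.5086 0.3051] rect [508.4 304.9  40.6  20.8  54.5] r 0.299 az 104.8
dark z.055 [286.  37.] 372 cen [0.5785 0.3202] rect [586.7 322.9  61.3  31.4  17.7] r 0.3043 az 91.2
dark z.055 [257. 174.] 130 cen [0.577 0.196] rect [576.8 195.2  16.6  10.6  14.7] r 0.1802 az 92.6
dark z.055 [259. 222.] 280 cen [0.5882 0.1461] rect [586.9 149.2  27.7  16.8 101.5] r 0.1301 az 88.6
red [234. 185.] 20 cen [0.5539 0.1704] rect [553.9 169.9  11.9   1.2  99.8] r 0.1575 az 101.4
red [142. 350.] 9 cen [ 0.4695 -0.0868] rect [469.2 -87.   10.2   1.4  40.9] r 0.1546 az -138.3
[ 16  89 201] [ 18 114 168] [ 19 118 240] [ 19  74 159] [ 17  85 135]
```

View pics/w4a.png

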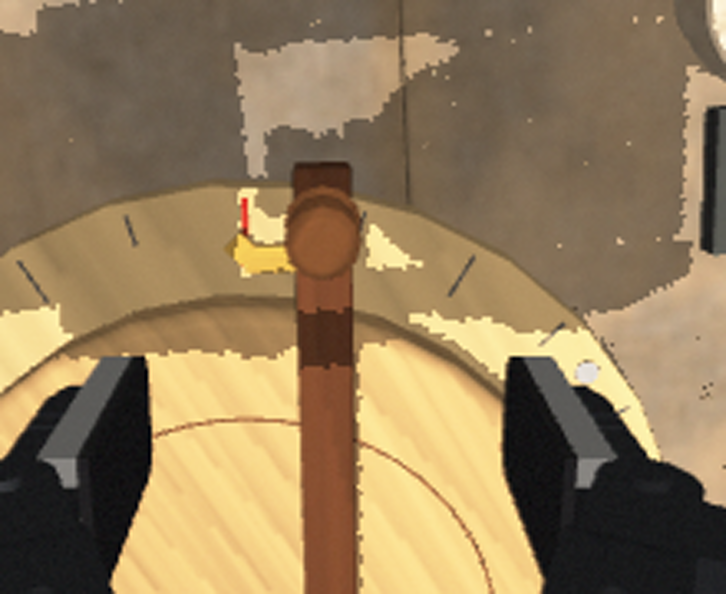

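View pics/w4.png

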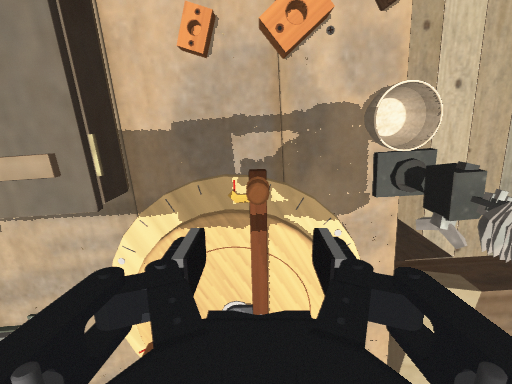

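```bash
python3 - <<'E'
from h import *
O=np.array([.585,.016])
def az(w): d=w[:2]-O; return round(float(np.degrees(np.arctan2(d[1],d[0]))),2),round(float(np.hypot(*d)),4)
for n,uv,px in [('w4',(230.3,195.8),[(234,196),(238,197),(242,197)]),('w1',(295.9,206.2),[(300,207),(305,208),(310,208)])]:
    c=load(n);P=cloud(c)
    for u,v in px: print(n,(u,v),P[v,u].round(4),az(P[v,u]))
    for z in (.016,.02,.025,.03,.04): print('  tip z',z,onz(c,[uv],z)[0].round(4),az(onz(c,[uv],z)[0]))
    print('plate depth z', P[190,222] if n=='w4' else P[190,280])
# bar angle in w4 edges: sample rows edges
c=load('w4');p=c['pixels'].astype(int)
L=[];Rr=[]
for v in list(range(218,232))+list(range(236,300,2)):
    row=p[v,225:300].sum(1); d=np.diff(cv2.GaussianBlur(row.astype(np.float32).reshape(1,-1),(0,0),.8).ravel())
    l=np.argmin(d[:35]);r=np.argmax(d[l+5:l+25])+l+5
    L.append((225+l+.5,v));Rr.append((225+r+.5,v))
for nm,E in(('L',L),('R',Rr)):
    W=onz(c,E,.055)[:,:2]; k=np.ones(len(W),bool)
    for _ in range(4):
        m=W[k].mean(0);U=np.linalg.svd(W[k]-m)[2][0];nn=np.array([-U[1],U[0]]);e=(W-m)@nn;k=abs(e)<.0015
    if U[1]<0:U=-U
    nn=np.array([U[1],-U[0]])
    print(nm,k.sum(),len(k),'dir',np.degrees(np.arctan2(U[1],U[0])).round(2),'offset cw of centre mm',((m-O)@nn*1000).round(2))
E
```

```text
w4 (234, 196) [0.5569 0.1584 0.02  ] (101.15, 0.1451)
w4 (238, 197) [0.5617 0.1583 0.0208] (99.31, 0.1442)
w4 (242, 197) [0.5662 0.1591 0.0204] (97.48, 0.1444)
  tip z 0.016 [0.5525 0.1567 0.016 ] (103.01, 0.1444)
  tip z 0.02 [0.5527 0.1578 0.02  ] (102.83, 0.1455)
  tip z 0.025 [0.553  0.1593 0.025 ] (102.61, 0.1468)
  tip z 0.03 [0.5532 0.1608 0.03  ] (102.39, 0.1482)
  tip z 0.04 [0.5537 0.1637 0.04  ] (101.96, 0.151)
plate depth z [0.54169881 0.16111713 0.01389264]
w1 (300, 207) [0.4815 0.1165 0.021 ] (135.85, 0.1442)
w1 (305, 208) [0.4877 0.1204 0.0201] (132.98, 0.1428)
w1 (310, 208) [0.4927 0.1254 0.0192] (130.14, 0.1431)
  tip z 0.016 [0.4784 0.1126 0.016 ] (137.82, 0.1438)
  tip z 0.02 [0.4771 0.113  0.02  ] (138.04, 0.1451)
  tip z 0.025 [0.4754 0.1136 0.025 ] (138.31, 0.1467)
  tip z 0.03 [0.4738 0.1141 0.03  ] (138.58, 0.1483)
  tip z 0.04 [0.4704 0.1153 0.04  ] (139.09, 0.1516)
plate depth z [0.44756968 0.111323   0.00907025]
L 45 46 dir 102.14 offset cw of centre mm 20.89
R 42 46 dir 102.91 offset cw of centre mm 41.35
```

```bash
python3 - <<'E'
from h import *
c=load('w4'); print(c['xyz'])
cv2.imwrite('pics/w4b.png',cv2.resize(c['pixels'][165:225,210:290,::-1],None,fx=9,fy=9,interpolation=cv2.INTER_NEAREST))
E
```

```text
[0.56766937 0.24561898 0.31810612]
```

View pics/w4b.png

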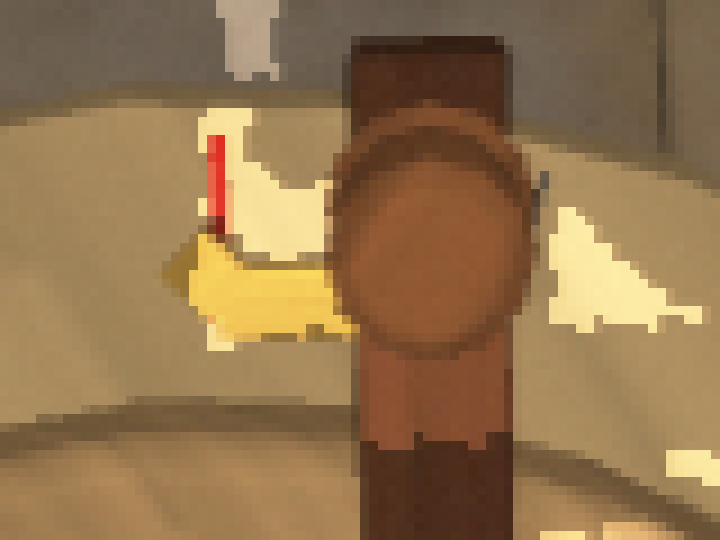

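Request:
{"name": "move_arm", "arguments": {"steps": [[0, 0, 40, 0, 70], [0, 0, 80, 0, 70], [0, 0, 110, 0, 60], [0, 0, 119, 0, 50], [0, 0, 119, 0, 30], [0, 0, 119, 0, 15], [0, 0, 119, 0, 0], [0, 0, 119, 0, 0], [0, 0, 119, 0, 0]]}}

```text
time: 8.55
tool_pos: [0.5792, 0.1811, 0.0546]
tcp_rot: [1.996, 2.425, 0.001]
wrist_force: [6.2, 0.2, -16.4]
width: 0.239
```

```bash
python3 az.py
```

```text
8.55 [0.5792 0.1811 0.0546] 0.23850374535037241 [  6.2   0.2 -16.4]
jaw 11.092471443786499
az 91.99634478584292 0.16517252742491947
```

Request:
{"name": "move_arm", "arguments": {"steps": [[0, 2, 0, 0, 0], [0, 4, 0, 0, 0], [0, 6, 0, 0, 0], [0, 6, 0, 0, 0], [0, 6, 0, 0, 0]]}}

```text
time: 9.05
tool_pos: [0.5799, 0.1811, 0.0543]
tcp_rot: [-1.992, -2.421, 0.013]
wrist_force: [-10.0, -2.5, -4.7]
width: 0.235
```

```bash
python3 az.py
```

```text
9.05 [0.5799 0.1811 0.0543] 0.23503271571946716 [-10.   -2.5  -4.7]
jaw 11.095497650314494
az 91.78116374045422 0.16520637749266912
```

Request:
{"name": "move_arm", "arguments": {"steps": [[0, 1, 0, 0, 0], [0, 2, 0, 0, 0], [0, 2, 0, 0, 0], [0, 2, 0, 0, 0]]}}

```text
time: 9.45
tool_pos: [0.5811, 0.1812, 0.0543]
tcp_rot: [-1.992, -2.42, 0.015]
wrist_force: [-12.9, -2.9, -3.4]
width: 0.237
```

```bash
python3 az.py
```

```text
9.45 [0.5811 0.1812 0.0543] 0.23734078383710566 [-12.9  -2.9  -3.4]
jaw 11.080755026707601
az 91.35826551624446 0.16524199127038308
```

Request:
{"name": "move_arm", "arguments": {"steps": [[0, -3, 0, 0, 0], [0, -5, 0, 0, 0], [0, -5, 0, 0, 0], [0, -5, 0, 0, 0]]}}

```text
time: 9.85
tool_pos: [0.581, 0.1812, 0.0546]
tcp_rot: [-1.996, -2.425, 0.003]
wrist_force: [-0.5, -2.1, -15.6]
width: 0.242
```

```bash
python3 az.py
```

```text
9.85 [0.581  0.1812 0.0546] 0.2417885814596397 [ -0.5  -2.1 -15.6]
jaw 11.090850764919113
az 91.3814540317037 0.16523491265926601
```

Request:
{"name": "move_arm", "arguments": {"steps": [[0, 0, 0, 0, 20], [0, 0, 0, 0, 50], [0, 0, 0, 0, 70], [0, 0, -40, 0, 70], [0, 0, -80, 0, 70], [0, 0, -120, 0, 100], [0, 0, -120, 0, 100], [0, 0, -120, 0, 100]]}}

```text
time: 10.65
tool_pos: [0.5848, 0.183, 0.1803]
tcp_rot: [1.993, 2.422, 0.013]
wrist_force: [-0.0, 0.5, -0.7]
width: 1.006
```

```bash
cat > arm.py <<'E'
from h import *
import sys
O=np.array([.585,.016])
n=sys.argv[1]; u0,u1=int(sys.argv[2]),int(sys.argv[3]); c=load(n);p=c['pixels'].astype(int)
hsv=cv2.cvtColor(c['pixels'],cv2.COLOR_RGB2HSV).astype(int);h,s,v=[hsv[:,:,i] for i in range(3)]
red=((h<=7)|(h>172))&(s>140)&(v>90)
q=np.argwhere(red)[:,::-1]; W=onz(c,q,.015)[:,:2]; d=W-O; rr=np.hypot(*d.T);a=np.degrees(np.arctan2(d[:,1],d[:,0])); k=(rr>.135)&(rr<.168)&(abs(a-101.5)<4)
print('red az',a[k].mean().round(2),k.sum()); rc=W[k].mean(0)
L=[]
for vv in list(range(218,232))+list(range(236,300,2)):
    row=p[vv,u0:u1].sum(1); dd=np.diff(cv2.GaussianBlur(row.astype(np.float32).reshape(1,-1),(0,0),.8).ravel())
    L.append((u0+np.argmin(dd)+.5,vv))
W=onz(c,L,.055)[:,:2]; k=np.ones(len(W),bool)
for _ in range(6):
    m=W[k].mean(0);U=np.linalg.svd(W[k]-m)[2][0];nn=np.array([-U[1],U[0]]);e=(W-m)@nn;k=abs(e)<max(.001,2*np.median(abs(e)))
if U[1]<0:U=-U
nn=np.array([U[1],-U[0]])
print(k.sum(),len(k),'bar dir',np.degrees(np.arctan2(U[1],U[0])).round(2),'face offset',((m-O)@nn*1000).round(2),'mark->face mm (20)',((m-rc)@nn*1000).round(2))
E
python3 - <<'E'
from h import *
c=cam('wrist','w5')
cv2.imwrite('pics/w5b.png',cv2.resize(c['pixels'][165:225,210:290,::-1],None,fx=9,fy=9,interpolation=cv2.INTER_NEAREST))
E
python3 arm.py w4 225 260; python3 arm.py w5 225 260; python3 az.py
```

```text
red az 101.39 20
45 46 bar dir 102.14 face offset 20.89 mark->face mm (20) 18.82
red az 101.34 14
46 46 bar dir 101.48 face offset 20.82 mark->face mm (20) 20.46
10.7 [0.5832 0.1825 0.1778] 0.9991008013729155 [-0.3  0.2 -0.9]
jaw 11.11276830760411
az 90.63028662043354 0.1665018256465417
```

View pics/w5b.png

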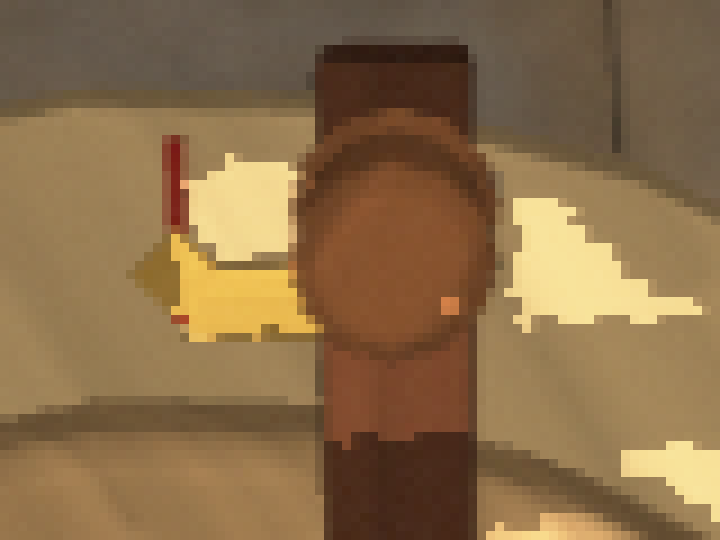

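```bash
sed -i 's/for sd in .*/for sd in [(128,190),(276,206),(137,219)]:/; s/^print(p\[176.*//; s/rect(dark,.055,(229,199))/rect(dark,.055,(229,199)),"other",rect(dark,.03,(110,158))/' meas2.py; python3 meas2.py
```

```text
centre [0.58481111 0.01616506]
bar (array([0.54866638, 0.09175917]), 198.61630249023438, 22.10331153869629, 136.39450454711914) other (array([0.65679364, 0.41441379]), 73.7333984375, 51.073211669921875, 136.9476776123047)
blk (array([0.58292932, 0.35004596]), 58.830657958984375, 38.54251480102539, 52.932655334472656)
(276, 206) [ 19 203 191]
blk (array([0.48806308, 0.31783447]), 38.969539642333984, 26.273685455322266, 84.79483032226562)
```

```bash
python3 - <<'E'
from h import *
rows([(.583,.350,.178,52.9,6),(.583,.350,.10,52.9,3)],90)
E
```

```text
jaw now 11.11 tcp [0.5832 0.1825 0.1778]
[[27, 5, 0, np.float64(-7.0), 90], [55, 11, 0, np.float64(-13.9), 90], [82, 16, 0, np.float64(-20.9), 90], [110, 21, 0, np.float64(-27.9), 90], [137, 27, 0, np.float64(-34.8), 90], [164, 32, 0, np.float64(-41.8), 90], [164, 32, 26, np.float64(-41.8), 90], [164, 32, 52, np.float64(-41.8), 90], [164, 32, 78, np.float64(-41.8), 90]]
```

Request:
{"name": "move_arm", "arguments": {"steps": [[27, 5, 0, -7, 90], [55, 11, 0, -13.9, 90], [82, 16, 0, -20.9, 90], [110, 21, 0, -27.9, 90], [137, 27, 0, -34.8, 90], [164, 32, 0, -41.8, 90], [164, 32, 20, -41.8, 90], [164, 32, 40, -41.8, 90], [164, 32, 60, -41.8, 90], [164, 32, 60, -41.8, 90], [164, 32, 60, -41.8, 90]]}}

```text
time: 11.8
tool_pos: [0.5807, 0.3485, 0.1139]
tcp_rot: [-0.999, -2.976, 0.003]
wrist_force: [-0.2, -0.8, 0.6]
width: 0.899
```

```bash
python3 - <<'E'
from h import *
c=cam('wrist','w6');
E
python3 az.py
```

```text
11.85 [0.5816 0.3489 0.1153] 0.8983257854665029 [0.9 0.9 1.2]
jaw 52.889755405538985
az 90.57996227251147 0.33288504206788005
```

View pics/w6.png

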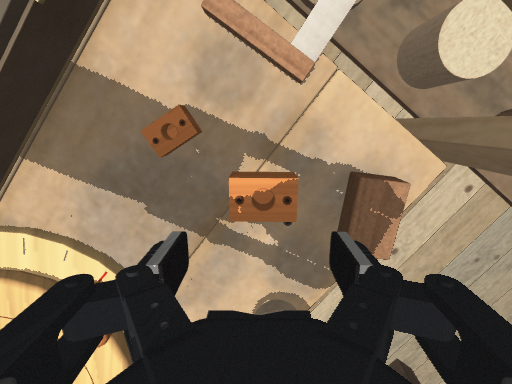

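The block sits centred between the fingers with its socket at (263,200). The dark block's near edge is at about (343,225).

```bash
python3 - <<'E'
from h import *
c=load('w6');p=c['pixels'];hsv=cv2.cvtColor(p,cv2.COLOR_RGB2HSV).astype(int)
print(onz(c,[(263,199)],.03)[0],'screw holes mid',onz(c,[(239,200),(287.5,200)],.03).mean(0), 'hole vec',np.diff(onz(c,[(239,200),(287.5,200)],.03),axis=0))
s=bot.read_state();M=R.from_rotvec(s['tcp_rot']).as_matrix()
for nm,uv,z in [('sock',(263,199),.03),('corners',(229.5,200),.03),('R',(297.5,200),.03),('dark bottom',(341,235),.0),('dark top',(347,180),.03),('dark',(340,240),.03)]:
    print(nm,(M.T@(onz(c,[uv],z)[0]-s['tool_pos'])*1000).round(1))
cv2.imwrite('pics/w6b.png',cv2.resize(p[160:260,210:360,::-1],None,fx=5,fy=5,interpolation=cv2.INTER_NEAREST))
E
```

```text
[0.5835518  0.35143878 0.03      ] screw holes mid [0.58441135 0.35106247 0.03      ] hole vec [[0.02559829 0.03395755 0.        ]]
sock [ 0.   3.2 85.3]
corners [ -1.  -26.1  85.3]
R [-0.9 33.5 85.3]
dark bottom [-47.1  84.1 115.2]
dark top [17.1 75.3 85.3]
dark [-38.8  73.7  85.2]
```

View pics/w6b.png

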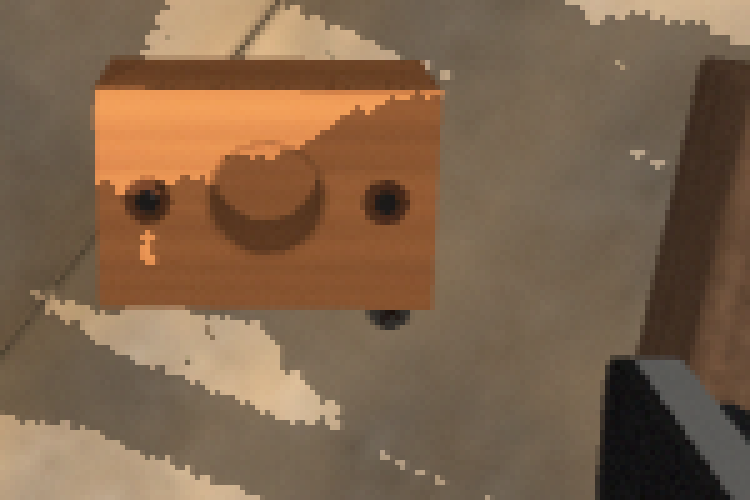

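Request:
{"name": "move_arm", "arguments": {"steps": [[0, 1, 30, 0, 90], [0, 2, 60, 0, 90], [0, 3, 90, 0, 90], [0, 3, 106, 0, 90], [0, 3, 106, 0, 90], [0, 3, 106, 0, 90]]}}

```text
time: 12.45
tool_pos: [0.5843, 0.3517, 0.0105]
tcp_rot: [0.999, 2.977, 0.002]
wrist_force: [-0.3, -0.1, -0.1]
width: 0.901
```

Request:
{"name": "move_arm", "arguments": {"steps": [[0, 0, 4, 0, 90], [0, 0, 9, 0, 90], [0, 0, 9, 0, 80], [0, 0, 9, 0, 70], [0, 0, 9, 0, 60], [0, 0, 9, 0, 60], [0, 0, 9, 0, 60], [0, 0, 9, 0, 60]], "newtons": 40}}

```text
time: 13.25
tool_pos: [0.5838, 0.3514, 0.0008]
tcp_rot: [0.999, 2.978, 0.001]
wrist_force: [1.1, -0.4, 3.1]
width: 0.694
```

```bash
python3 az.py
```

```text
13.25 [0.5838 0.3514 0.0008] 0.6937467346198547 [ 1.1 -0.4  3.1]
jaw 52.89475808725618
az 90.21068748597555 0.3354407999511088
```

```bash
python3 - <<'E'
from h import *
rows([(.584,.3515,.13,52.9,4),(.562,.103,.13,101.45,8)],40)
E
```

```text
jaw now 52.89 tcp [0.5838 0.3514 0.0008]
[[0, 0, -32, np.float64(-0.0), 40], [0, 0, -65, np.float64(-0.0), 40], [0, 0, -97, np.float64(-0.0), 40], [0, 0, -129, np.float64(-0.0), 40], [-17, -26, -129, np.float64(-6.1), 40], [-33, -53, -129, np.float64(-12.1), 40], [-50, -79, -129, np.float64(-18.2), 40], [-66, -105, -129, np.float64(-24.3), 40], [-83, -132, -129, np.float64(-30.3), 40], [-99, -158, -129, np.float64(-36.4), 40], [-116, -185, -129, np.float64(-42.5), 40], [-133, -211, -129, np.float64(-48.6), 40]]
```

Request:
{"name": "move_arm", "arguments": {"steps": [[0, 0, 0, 0, 40], [0, 0, -32, 0, 40], [0, 0, -65, 0, 40], [0, 0, -97, 0, 40], [0, 0, -129, 0, 40], [-17, -26, -129, -6.1, 40], [-33, -53, -129, -12.1, 40], [-50, -79, -129, -18.2, 40], [-66, -105, -129, -24.3, 40], [-83, -132, -129, -30.3, 40], [-99, -158, -129, -36.4, 40], [-116, -185, -129, -42.5, 40], [-133, -211, -129, -48.6, 40], [-133, -211, -129, -48.6, 40], [-133, -211, -129, -48.6, 40], [-133, -211, -129, -48.6, 40]], "newtons": 50}}

```text
time: 14.85
tool_pos: [0.562, 0.1033, 0.1289]
tcp_rot: [0.313, -3.125, -0.001]
wrist_force: [0.2, -0.2, -1.5]
width: 0.691
```

```bash
python3 - <<'E'
from h import *
c=cam('wrist','w7');
E
python3 az.py
```

```text
14.9 [0.5621 0.1036 0.129 ] 0.6938496977657249 [ 0.4 -1.   0.3]
jaw 101.49942082259277
az 104.64326053364785 0.09053584825031465
```

View pics/w7.png

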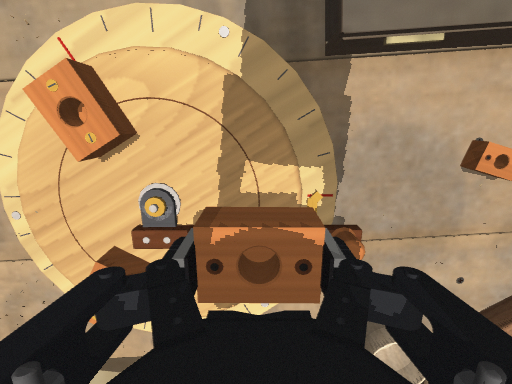

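```bash
python3 - <<'E'
from h import *
c=load('w7');s=bot.read_state();M=R.from_rotvec(s['tcp_rot']).as_matrix()
print('hub',onz(c,[(153.5,208)],.056)[0])
sk=onz(c,[(259.5,264)],.158)[0]; print('socket',sk, 'tool',(M.T@(sk-s['tool_pos'])*1000).round(1))
print('blk ends',(M.T@(onz(c,[(194.5,265),(323.5,265)],.158)-s['tool_pos']).T).T.round(4)*1000)
cv2.imwrite('pics/w7b.png',cv2.resize(c['pixels'][170:320,120:380,::-1],None,fx=3,fy=3,interpolation=cv2.INTER_NEAREST))
E
```

```text
hub [0.5849443  0.01778582 0.056     ]
socket [0.56147823 0.1035725  0.158     ] tool [  0.6   0.1 -29. ]
blk ends [[  0.1 -30.4 -29. ]
 [  0.1  30.1 -29. ]]
```

View pics/w7b.png

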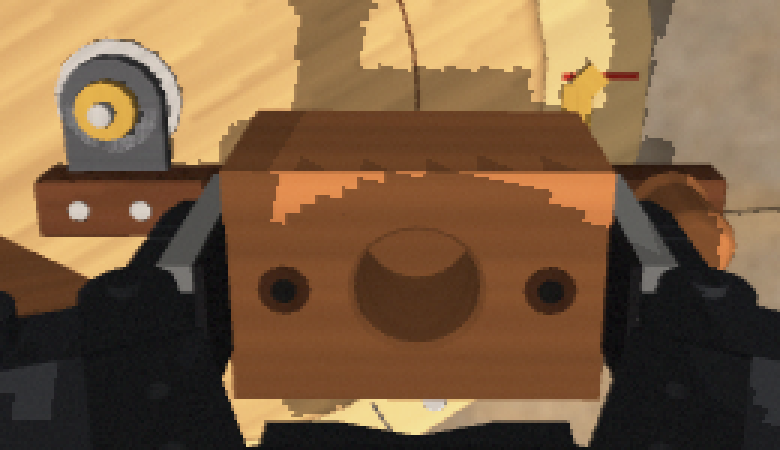

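Request:
{"name": "move_arm", "arguments": {"steps": [[0, 0, 25, 0, 40], [0, 0, 50, 0, 40], [0, 0, 70, 0, 40], [0, 0, 80, 0, 40], [0, 0, 80, 0, 40], [0, 0, 80, 0, 40]]}}

```text
time: 15.5
tool_pos: [0.5627, 0.1033, 0.0498]
tcp_rot: [-0.315, 3.125, 0.0]
wrist_force: [-0.0, -0.1, -0.7]
width: 0.692
```

```bash
python3 - <<'E'
from h import *
c=cam('wrist','w8');
E
python3 az.py
```

```text
15.55 [0.5632 0.1032 0.0504] 0.6891456301129958 [ 0.2  0.6 -0.4]
jaw 101.51883048996302
az 104.00831258626306 0.08989718064899793
```

View pics/w8.png

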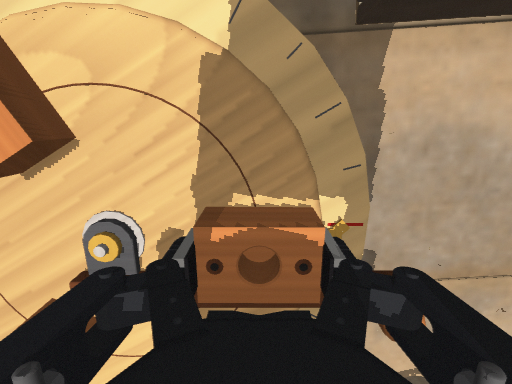

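Request:
{"name": "move_arm", "arguments": {"steps": [[0, 0, 4, 0, 40], [0, 0, 8, 0, 40], [0, 0, 9, 0, 40], [0, 0, 10, 0, 40], [0, 0, 10, 0, 40]]}}

```text
time: 16.05
tool_pos: [0.5621, 0.1026, 0.0398]
tcp_rot: [0.314, -3.125, 0.0]
wrist_force: [-2.8, -0.4, 3.4]
width: 0.692
```

Request:
{"name": "move_arm", "arguments": {"steps": [[0, 1, 0, 0, 40], [0, 1, 0, 0, 40], [0, 1, 0, 0, 78], [0, 1, 0, 0, 78], [0, 1, 0, 0, 78]]}}

```text
time: 16.55
tool_pos: [0.5618, 0.1038, 0.0389]
tcp_rot: [0.314, -3.125, -0.0]
wrist_force: [-0.3, -0.1, -0.5]
width: 0.781
```

```bash
python3 - <<'E'
from h import *
c=cam('wrist','w9');
cv2.imwrite('pics/w9b.png',cv2.resize(c['pixels'][170:330,80:380,::-1],None,fx=2.6,fy=2.6,interpolation=cv2.INTER_CUBIC))
E
python3 az.py
```

```text
16.6 [0.5618 0.1038 0.039 ] 0.780017390432249 [-0.6  0.1 -0.4]
jaw 101.49449367188409
az 104.81508270186538 0.09079628893795487
```

View pics/w9b.png

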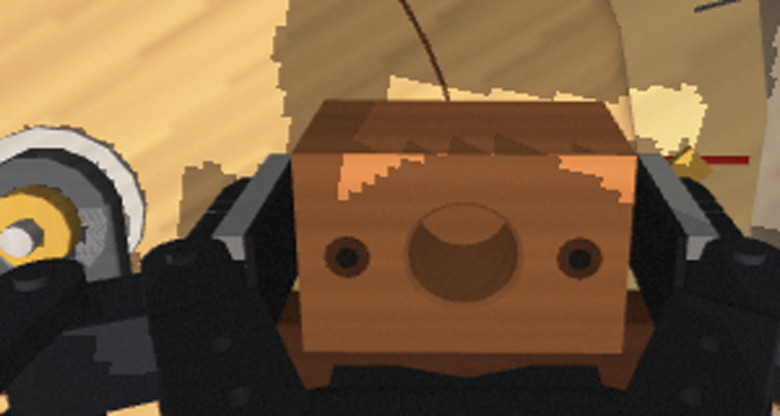

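Request:
{"name": "move_arm", "arguments": {"steps": [[0, 0, 0, 0, 65], [0, 0, 0, 0, 55], [0, 0, 0, 0, 40], [0, 0, 0, 0, 40], [0, 0, 0, 0, 40]], "newtons": 40}}

```text
time: 17.1
tool_pos: [0.562, 0.1037, 0.0392]
tcp_rot: [-0.315, 3.126, 0.0]
wrist_force: [0.3, -0.4, -0.8]
width: 0.694
```

```bash
cat > push.py <<'E'
from h import *
O=np.array([.585,.0163]);u=np.radians(101.45);U=np.array([np.cos(u),np.sin(u)]);n=np.array([U[1],-U[0]])
s=bot.read_state();f=np.array(s['wrist_force']);d=np.array(s['tool_pos'])[:2]-O
M=R.from_rotvec(s['tcp_rot']).as_matrix()
print('t',s['time'],'radial %.1f cw %.1f z %.1f mm'%(d@U*1e3,d@n*1e3,s['tool_pos'][2]*1e3),'push %.1f radialF %.1f Fz %.1f'%(-f[:2]@n,f[:2]@U,f[2]),'w',round(s['width'],3),'jaw %.2f'%np.degrees(np.arctan2(M[1,1],M[0,1])),'torque',np.round(s['torque'],2))
E
python3 push.py
```

```text
t 17.1 radial 90.2 cw -5.2 z 39.2 mm push -0.2 radialF -0.5 Fz -0.8 w 0.694 jaw 101.49 torque [ 0.1  -0.06 -0.01]
```

Request:
{"name": "move_arm", "arguments": {"steps": [[-1, 0, 0, 0, 40], [-2, 0, 0, 0, 40], [-3, 0, 0, 0, 40], [-4, 0, 0, 0, 40], [-5, 0, 0, 0, 40], [-5, 0, 0, 0, 40], [-5, 0, 0, 0, 40]]}}

```text
time: 17.8
tool_pos: [0.566, 0.1045, 0.0392]
tcp_rot: [0.315, -3.124, 0.0]
wrist_force: [-5.4, -1.1, 4.6]
width: 0.697
```

```bash
python3 push.py
```

```text
t 17.8 radial 90.2 cw -1.1 z 39.2 mm push 5.5 radialF 0.0 Fz 4.6 w 0.697 jaw 101.50 torque [-0.17  0.73  0.06]
```

Request:
{"name": "move_arm", "arguments": {"steps": [[-0.5, 0, -0.5, 0, 40], [-1, 0, -0.5, 0, 40], [-1, 0, -0.5, 0, 40], [-1, 0, -0.5, 0, 40]]}}

```text
time: 18.2
tool_pos: [0.566, 0.1045, 0.0392]
tcp_rot: [0.315, -3.122, 0.001]
wrist_force: [-6.6, -2.2, 5.3]
width: 0.693
```

```bash
python3 push.py
```

```text
t 18.2 radial 90.2 cw -1.1 z 39.2 mm push 6.9 radialF -0.8 Fz 5.3 w 0.693 jaw 101.51 torque [-0.25  1.    0.12]
```

Request:
{"name": "move_arm", "arguments": {"steps": [[-0.5, 0, -0.5, 0, 40], [-1, 0, -1, 0, 40], [-1.5, 0, -1, 0, 40], [-1.5, 0, -1, 0, 40], [-1.5, 0, -1, 0, 40]]}}

```text
time: 18.7
tool_pos: [0.566, 0.1045, 0.0393]
tcp_rot: [0.315, -3.119, 0.001]
wrist_force: [-8.4, -2.0, 3.2]
width: 0.696
```

```bash
python3 - <<'E'
from h import *
c=cam('wrist','w10');t=cam('top','t10');s=cam('side','s10')
cv2.imwrite('pics/w10b.png',cv2.resize(c['pixels'][170:330,80:380,::-1],None,fx=2.6,fy=2.6,interpolation=cv2.INTER_CUBIC))
cv2.imwrite('pics/s10b.png',cv2.resize(s['pixels'][130:270,180:340,::-1],None,fx=4,fy=4,interpolation=cv2.INTER_CUBIC))
E
python3 push.py
```

```text
t 18.85 radial 90.2 cw -1.1 z 39.4 mm push 8.7 radialF -0.9 Fz 3.7 w 0.695 jaw 101.52 torque [-0.37  1.22  0.14]
```

View pics/w10b.png

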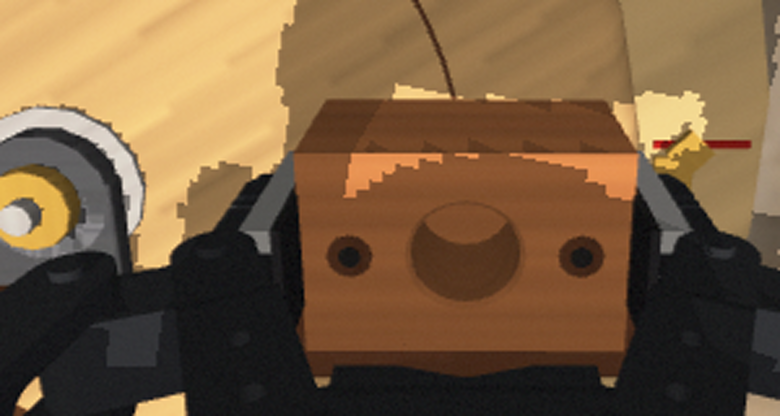

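View pics/s10b.png

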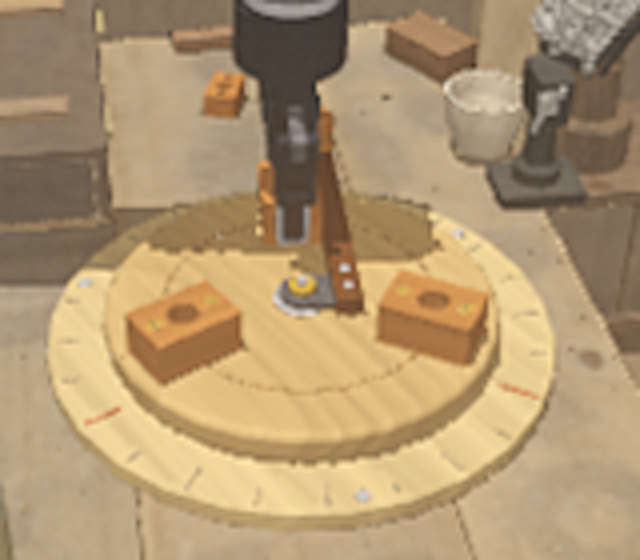

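View pics/t10.png

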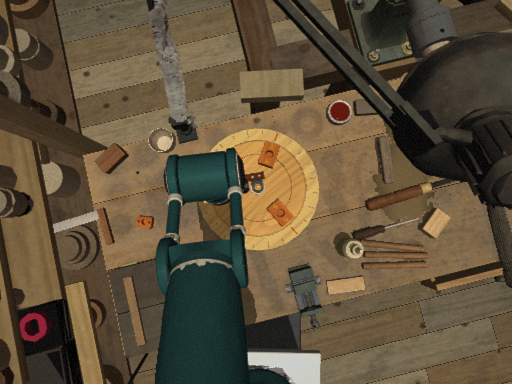

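```bash
python3 - <<'E'
from h import *
a=[cv2.resize(load(n)['pixels'][205:250,320:375,::-1],None,fx=7,fy=7,interpolation=cv2.INTER_NEAREST) for n in('w9','w10')]
cv2.imwrite('pics/cmp.png',np.hstack(a))
E
```

```text
(no output)
```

View pics/cmp.png

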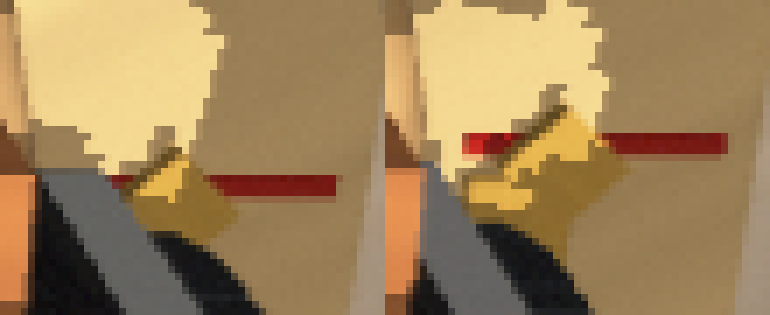

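```bash
python3 - <<'E'
from h import *
c=load('w10');u=np.radians(101.5);U=np.array([np.cos(u),np.sin(u),0]);n=np.array([U[1],-U[0],0])
O=np.array([.585,.0163,0])
def q(nm,uv,z):
    w=onz(c,[uv],z)[0]-O; print(nm,'rad %.1f cw %.1f'%(w@U*1e3,w@n*1e3))
q('socket',(80+465/2.6,170+250/2.6),.069)
q('holeL',(80+349/2.6,170+256/2.6),.069);q('holeR',(80+581/2.6,170+256/2.6),.069)
q('top front corners L',(80+293/2.6,170+152/2.6),.069);q('R',(80+636/2.6,170+152/2.6),.069)
q('bottom front L',(80+322/2.6,170+99/2.6),.039);q('R',(80+609/2.6,170+99/2.6),.039)
q('arc at front',(80+455/2.6,170+97/2.6),.039)
q('hub',(80+15/2.6,170+215/2.6),.056)
q('tip',(320+(560-385)/7,205+108/7),.02);q('diamond right',(320+(628-385)/7,205+170/7),.02);q('mark',(320+(700-385)/7,205+144/7),.015)
# circle fit from arc in w8
c=load('w8');p=c['pixels'].astype(int)
hsv=cv2.cvtColor(c['pixels'],cv2.COLOR_RGB2HSV).astype(int)
g=cv2.cvtColor(c['pixels'],cv2.COLOR_RGB2GRAY)
bh=cv2.morphologyEx(g,cv2.MORPH_BLACKHAT,np.ones((7,7)))
v,uu=np.nonzero(bh>30); W=onz(c,np.c_[uu,v],.039)[:,:2]; r=np.hypot(*(W-O[:2]).T); a=np.degrees(np.arctan2(*(W-O[:2]).T[::-1])); k=(abs(r-.09)<.006)&((a>105)|(a<-150))
W=W[k]
for _ in range(5):
    A=np.c_[2*W,np.ones(len(W))];s=np.linalg.lstsq(A,(W**2).sum(1),rcond=None)[0];R0=np.sqrt(s[2]+s[:2]@s[:2]);e=abs(np.hypot(*(W-s[:2]).T)-R0);W=W[e<max(.0008,2*np.median(e))]
print('circle fit',s[:2],R0,len(W))
E
```

```text
socket rad 90.2 cw -0.5
holeL rad 69.3 cw 0.7
holeR rad 111.1 cw 0.6
top front corners L rad 60.5 cw -19.3
R rad 119.7 cw -19.4
bottom front L rad 59.6 cw -19.3
R rad 121.1 cw -19.4
arc at front rad 88.1 cw -19.8
hub rad 1.3 cw -0.7
tip rad 145.4 cw -5.0
diamond right rad 152.1 cw 1.0
mark rad 160.6 cw 0.4
circle fit [0.58490172 0.01706508] 0.08884825900892468 654
```

Request:
{"name": "move_arm", "arguments": {"steps": [[-0.5, 0, -0.5, 0, 40], [-1, 0, -0.5, 0, 40], [-1, 0, -0.5, 0, 40], [-1, 0, -0.5, 0, 40], [-1, 0, -0.5, 0, 40]]}}

```text
time: 19.35
tool_pos: [0.566, 0.1045, 0.0394]
tcp_rot: [0.315, -3.117, 0.002]
wrist_force: [-10.7, -2.4, 2.2]
width: 0.693
```

```bash
python3 push.py; python3 - <<'E'
from h import *
cam('wrist','w11')
E
python3 push.py
```

```text
t 19.35 radial 90.2 cw -1.1 z 39.4 mm push 11.0 radialF -0.2 Fz 2.2 w 0.693 jaw 101.53 torque [-0.39  1.44  0.22]
t 19.4 radial 90.2 cw -1.1 z 39.4 mm push 9.2 radialF -1.0 Fz 3.3 w 0.694 jaw 101.53 torque [-0.38  1.39  0.21]
```

Request:
{"name": "move_arm", "arguments": {"steps": [[0, 0, 0, 0, 40], [0, 0, 0, 0, 40], [0, 0, 0, 0, 40], [0, 0, 0, 0, 40], [0, 0, 0, 0, 40]]}}

```text
time: 19.9
tool_pos: [0.566, 0.1045, 0.0394]
tcp_rot: [0.315, -3.117, 0.002]
wrist_force: [-8.8, -2.7, 3.6]
width: 0.693
```

```bash
python3 - <<'E'
from h import *
u=np.radians(101.5);n=np.array([np.sin(u),-np.cos(u)]);f=[];z=[];T=[]
for i in range(10):
    s=bot.read_state(); f.append(-np.array(s['wrist_force'])[:2]@n); z.append(s['wrist_force'][2]);T.append(s['tool_pos'])
    c=cam('wrist','w12' if i==9 else None)
print(np.round(f,1),np.mean(f),np.mean(z)); T=np.array(T); print((T.max(0)-T.min(0))*1e3, s['time'])
a=[cv2.resize(load(k)['pixels'][205:250,320:375,::-1],None,fx=7,fy=7,interpolation=cv2.INTER_NEAREST) for k in('w10','w12')]
cv2.imwrite('pics/cmp2.png',np.hstack(a))
E
```

```text
[ 9.2  9.  10.  10.5 10.   9.9  9.9 10.2  9.9 10. ] 9.871561818616115 2.8751803197811308
[0.04113411 0.06340739 0.0338584 ] 20.35
```

View pics/cmp2.png

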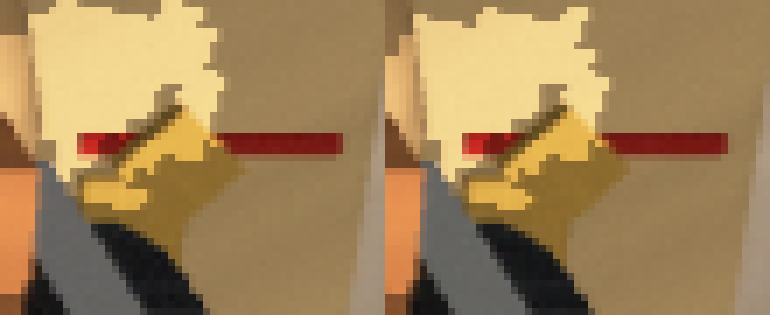

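View pics/w12.png

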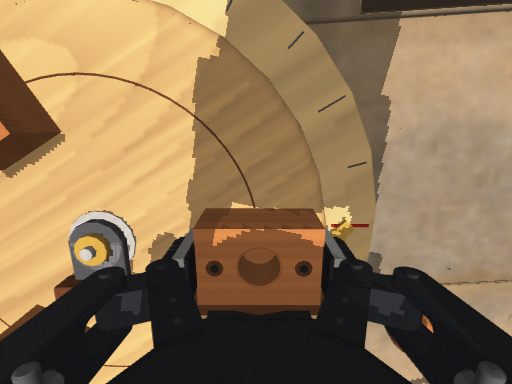

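```bash
python3 -c "
from workcell import bot
print(bot.finish_job()); print(bot.read_state()['wrist_force'])"
```

```text
the job is handed in; nothing more can be done
None
the job is handed in; nothing more can be done
```

The indexing arm is at its 120° mark. The larger leg block sits on the seat against the arm, on the pointer side, and I handed in at about 20.4 s with the gripper still pressing it there.

**What I did:** I swung the arm round by its knob. A picture showed it about 0.6° short, so I gripped the knob again and corrected it. I then gripped the block by its ends, set it down, let go so it could settle, gripped it again and pushed it against the arm.

**Last checks:**
- **Push:** it averaged 9.9 N over ten readings (9.0–10.5 N), with about 3 N downward. The tool stayed still to within 0.1 mm.
- **Arm angle:** before the block went in, the bar lay within about 0.2° of the red mark. The pointer did not move against the mark as the push rose from 0 to 10 N.
- **Block position:** the socket is 90.2 mm from the pivot, within about 0.2 mm of the scribed circle. The block is centred on the 120° radius to within about 1 mm.
- **Other objects:** the arm never went near the glue bottle, cup or screwdriver, and the glue bottle and screwdriver look unmoved in the later top view. I did not measure any of the three again.

**Where the checks disagreed:**
- **Pointer:** it ends in a diamond-shaped head. The mark runs across the head's widest part, while the tip reaches about 5 mm past it. I went by the bar's direction and its 20 mm offset from the mark instead.
- **Lateral position:** the robot's own position reading puts the block about 1 mm off from where the cameras do, which is within the 2 mm calibration.
- **Tilt:** the tool leans about 0.5° under the push. The block still looks upright in the pictures.

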